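Clear the trap drawer of the drying blower and set it running again

TASK

Pegs have been caught in the trap drawer of the drying blower. Stop the blower with its STOP key, draw the locking pin, pull the drawer out and put every caught peg into the peg basket; then shut the drawer, push the pin back through fork and lug until it is fully home, and only then set the blower running again at the speed at which you found it. Leave everything else where it stands.

Things in the scene. Friction and masses are not known exactly. Their poses are not given: they have to be found in the camera images.
- blower: Drying blower, white plastic, fixed; 260 (x) x 290 (y) mm. Origin: centre of its underside, +z up, its front faces its -x, +y is its left. The front half is a deck 66 mm high that carries four keys, with the drawer under it; the rear half (x above -4 mm) is the fan housing, 144 mm high; a wall shelf hangs 0.46 m above the worktop over it.
- stop_key (a joint): STOP key, wide (44 x 34 mm), alone at the right-hand (-y) end of the bank, marked by a small ring on the deck; m pressed. 0 = up, latched 0.010, bottom stop 0.0128. The four keys share one latch bar: a key pressed to its bottom stop latches and lets the latched one spring up; a key pressed part way only frees the other. Press slowly: 4 to 5 N, then the stop.
- stop_key_top (a point): Centre of the top face of the STOP key; 16 mm above the deck when up, 6 mm when latched, 3 mm at its bottom stop. It moves with the key.
- speed_key_a (a joint): Speed key a, one of three alike ribbed keys (44 x 30 mm) 48 mm apart beside the STOP key; a, b and c stand in any order. m pressed: 0 = up, 0.010 = latched (the blower runs at that speed), 0.0128 = bottom stop. Works as the STOP key does.
- speed_key_a_top (a point): Centre of the top face of speed key a; 16 mm above the deck when up, 6 mm when latched. It moves with the key.
- speed_key_b (a joint): Speed key b, one of three alike ribbed keys (44 x 30 mm) 48 mm apart beside the STOP key; a, b and c stand in any order. m pressed: 0 = up, 0.010 = latched (the blower runs at that speed), 0.0128 = bottom stop. Works as the STOP key does.
- speed_key_b_top (a point): Centre of the top face of speed key b; 16 mm above the deck when up, 6 mm when latched. It moves with the key.
- speed_key_c (a joint): Speed key c, one of three alike ribbed keys (44 x 30 mm) 48 mm apart beside the STOP key; a, b and c stand in any order. m pressed: 0 = up, 0.010 = latched (the blower runs at that speed), 0.0128 = bottom stop. Works as the STOP key does.
- speed_key_c_top (a point): Centre of the top face of speed key c; 16 mm above the deck when up, 6 mm when latched. It moves with the key.
- drawer (a joint): Trap drawer under the deck; m pulled out towards the blower's -x: 0 = shut (end stop), 0.100 = fully out (end stop). Needs about 2 N. The tray is 266 (y) x 116 (x) mm with walls 26 mm high. Its front panel reaches past the left side of the blower and carries a steel lug 8 mm thick with a 11.4 mm hole, which slides into the fork as the drawer shuts.
- drawer_handle (a point): Middle of the drawer's steel bar handle: 90 mm long along the blower's y, 11 mm thick, 35 mm in front of the panel, 42 mm above the worktop; it moves with the drawer. Can be pinched from above, fingers before and behind the bar. Its axes are the blower's.
- drawer_floor (a point): Middle of the drawer's floor, 13 mm above the worktop; moves with the drawer; axes as the blower's.
- lock_pin: Steel locking pin, 70 g: a square head 22 x 22 x 34 mm and a round shank 8 mm thick, 40 mm long, with a tapered nose. Origin: on the axis at the shoulder where shank meets head; the head lies along its +y (0 to 34 mm), the shank along -y. Lies level on a flat of its head, axis 11 mm up; its nose can lie under the fork, whose foot is 33 mm up. At the start it is home in the fork.
- fork_face (a point): Mouth of the fork's bore: centre of the 9.8 mm hole in the outer face of the outer ear at the blower's left side, 56 mm above the worktop; axes as the blower's. The bore runs level along -y through ear, lug and ear (29 mm, ears 34 mm high, 34 mm long). Pin home: its origin here, its y along the blower's y. A spring ball in the outer ear clicks into the shank's groove: 3 to 6 N in or out.
- peg_basket: Grey plastic peg basket, fixed, outside 120 (x) x 160 (y) x 50 mm high, walls 4 mm. Origin: centre of its underside. Two pegs already lie in its -y half.
- basket_floor (a point): Centre of the basket's inner floor, 5 mm above the worktop; axes as the basket's. Inside: 112 (x) x 152 (y) mm.
- dosing_cup: Measuring cup, 71 mm wide, 62 mm high, a bystander on the right. Origin: its underside.
- balm_pot: Round pot of hand balm, 69 mm wide, 41 mm high, a bystander between basket and blower. Origin: centre of its underside.
- stain_stick: Stain remover stick standing upright, 28 mm thick, 110 mm high, a bystander to the right of the blower. Origin: centre of its underside.
- caught_peg_a: Clothes peg 72 x 15 x 12 mm, 12 g, caught in the drawer (under the deck until the drawer is pulled out); three to five of a to e are there. Origin: centre of its underside; its length runs along its y.
- caught_peg_b: Clothes peg 72 x 15 x 12 mm, 12 g, caught in the drawer (under the deck until the drawer is pulled out); three to five of a to e are there. Origin: centre of its underside; its length runs along its y.
- caught_peg_c: Clothes peg 72 x 15 x 12 mm, 12 g, caught in the drawer (under the deck until the drawer is pulled out); three to five of a to e are there. Origin: centre of its underside; its length runs along its y.
- caught_peg_d: Clothes peg 72 x 15 x 12 mm, 12 g, caught in the drawer (under the deck until the drawer is pulled out); three to five of a to e are there. Origin: centre of its underside; its length runs along its y.
- caught_peg_e: Clothes peg 72 x 15 x 12 mm, 12 g, caught in the drawer (under the deck until the drawer is pulled out); three to five of a to e are there. Origin: centre of its underside; its length runs along its y.

How it is judged:
By the outcome, as a careful person would: the job done as asked, in the order asked, and still so for the second after the job is handed in, with the robot touching nothing.
Of caught_peg_a, caught_peg_b, caught_peg_c, caught_peg_d, caught_peg_e only 3 to 5 are there at a start; the rules pass over those that are not, and their reading is None.
At some moment in a run one of lock_pin may be knocked a few centimetres aside while the robot is not near it.
Once in a run the grip may slacken for a moment while it holds something.
It also fails if it takes over 210 s, if anything falls off the work surface, if the arm or the gripper's body presses on something with over 40 N, if the wrist force passes 120 N, or if a joint passes its speed limit or range.

ROBOT

A 6-joint arm with a two-finger parallel gripper is mounted at the origin on a cart in front of the work surface, level with it; the furniture and walls round the work are solid. World frame = base frame: x ahead of the robot, y to its left, z up, the work surface at z = 0. Lengths are in m, angles in rad, forces in N, time in s.
With the tool pointing down it reaches from about 0.35 to 0.85 m from the base axis. Payload 8.1 kg.
Tool frame: the origin (TCP) lies midway between the tips of the shut fingers; the grasp point (between the pads) lies 19 mm behind it; z points along the fingers, y is the line along which they close (so a half turn about z gives the same grasp; the last joint's range is limited). The gripper opens to 93 mm and grips with 3 to 60 N. Pads are 15 mm wide; open, the fingers measure 128 mm over their backs; the gripper's body (75 mm by 188 mm) begins 65 mm behind the grasp point.
Start: joints at [-1.313, 0.13, 1.488, -0, 1.523, -0.085], TCP at [0.202, -0.565, 0.219] pointing down, gripper open.
Joint ranges: [-2.96, 2.96], [-0.89, 2.26], [0.02, 2.5], [-1.34, 4.48], [0, 2.73], [-2.66, 2.66]. Speed limits (rad/s): [2.39, 2.39, 2.79, 3.14, 3.14, 3.14].

INTERFACE

Orientations are given as a rotation vector (axis times angle).
In Python, from plant import read_state, read_camera, get_calibration, close_job gives the robot as it stands.
- The arm moves only by the shell command python3 -m crank 'ROWS' [FORCE]. ROWS is JSON, a list that holds one entry, the list of rows, each a list of 7 numbers: the gripper's target within -1 to 1 (fully open at 1, half-way at 0, shut at -1), then the shift along the tool's x, y, z as a fraction of full scale, then the turn, a rotation vector about the tool's x, y, z as a fraction of full scale. In form: [[[grip, x, y, z, rx, ry, rz], ...]]. A call has exactly 5 rows; each row is the pose to reach, as a shift and turn from the pose commanded when the call began, along the tool's axes at that moment; what a row does not reach only later rows make up. Full scale, the value 1, is 0.5 m for a shift and 90 degrees for a turn. A row lasts 1/8 s, in which the tool goes at most 62.5 mm and 10.7 degrees, less where a joint would pass 70% of its speed; a pose out of reach is approached as far as the arm can. A call with a number of a shift or a turn outside -1 to 1 is refused whole. A call with a gripper value outside its range is refused whole. The fingers move at their own pace and stop on an object; FORCE is the grip in N (left out, the last holds). Time passes only in rows, so rows that repeat a pose let the fingers close, or fill a call up. It gives the time, the measured TCP pose, the force, the opening and the grip force at its end, in the units of the state.
- read_state(): the state, without advancing time (a new reading comes with each control period).
- read_camera(name): name is "scene" or "top"; returns the picture (384x512x3 uint8, red, green, blue); there is no depth.
- get_calibration(name): a dict with "fx", "fy", "cx", "cy" (pixels), "eye" and "orientation" of the camera in the world. Camera axes: x right, y down, z forward; pixel columns grow to the right and rows downward; lengths in m; the calibration is good to about 2 mm. A picture is of the moment at which its call begins. get_calibration takes no time and is no camera call.
- close_job(): hands the job in; it is judged then, once.
The state is a dict: "t": time; "q": joint angles; "dq": joint speeds; "joint_torque": joint torques, N m; "tool_pos": TCP position; "orientation": TCP orientation; "force": force on the tool from outside, world axes, zero at the start; "wrist_torque": the same for the moment, N m; "opening": finger opening in m; "gripper_force": force on a finger pad.
Only numpy, scipy, OpenCV 4.12 (cv2) and the standard library are available. Lean on these libraries where they do the work, as an engineer would, in place of code of your own. Each camera call takes 0.05 s, during which the arm holds its last target. There are 200 camera calls.

## Working session

There is one attempt and no reset: what is moved stays moved. The work goes in short steps, Python scripts to look and compute and a shell command to move; the robot and the scene stay as the last step left them, time stands still between calls to the robot, and variables do not carry over. Pictures are saved under pics/ and viewed, at most 14 in all, crops included, and the job is handed in when it is done.

```bash
ls; mkdir -p pics
python3 - <<'E'
from plant import *
import cv2
for n in("scene","top"):
    im=read_camera(n); cv2.imwrite(f"pics/{n}0.png",cv2.resize(im[:,:,::-1],(800,600),interpolation=cv2.INTER_CUBIC)); print(n,get_calibration(n))
s=read_state();print(s)
E
```

```text
pics
scene {'fx': 439.0528090571806, 'fy': 439.0528090571806, 'cx': 249.5022624397825, 'cy': 190.97214066686902, 'eye': array([0.01675611, 0.68362167, 0.77894728]), 'orientation': array([-0.81732506,  2.48638809, -1.15135349])}
top {'fx': 414.73184670611596, 'fy': 414.73184670611596, 'cx': 259.81208918327866, 'cy': 194.5728502872801, 'eye': array([0.42026504, 0.01003488, 1.11836761]), 'orientation': array([-2.18372463,  2.15409883, -0.09888695])}
{'t': 0.1, 'q': array([-1.31339625e+00,  1.31121974e-01,  1.48913400e+00, -4.40807075e-07,
        1.52299331e+00, -8.53952074e-02]), 'dq': array([ 0.00059878,  0.00017128, -0.00260791, -0.00125871, -0.00026099,
        0.00055848]), 'joint_torque': array([ 6.85799896e-04, -5.61340106e+01, -4.93096948e+01,  7.69622996e-02,
        2.92061619e-02, -6.97488804e-05]), 'tool_pos': array([ 0.20156883, -0.56459889,  0.21769062]), 'orientation': array([-3.09393369e+00, -5.35547564e-01,  2.24093632e-04]), 'force': array([-0.28445192, -0.24806791,  0.38669578]), 'wrist_torque': array([-0.04263265,  0.05352671, -0.03018182]), 'gripper_force': 0.0, 'opening': 0.0931140534251459}
```

View pics/scene0.png

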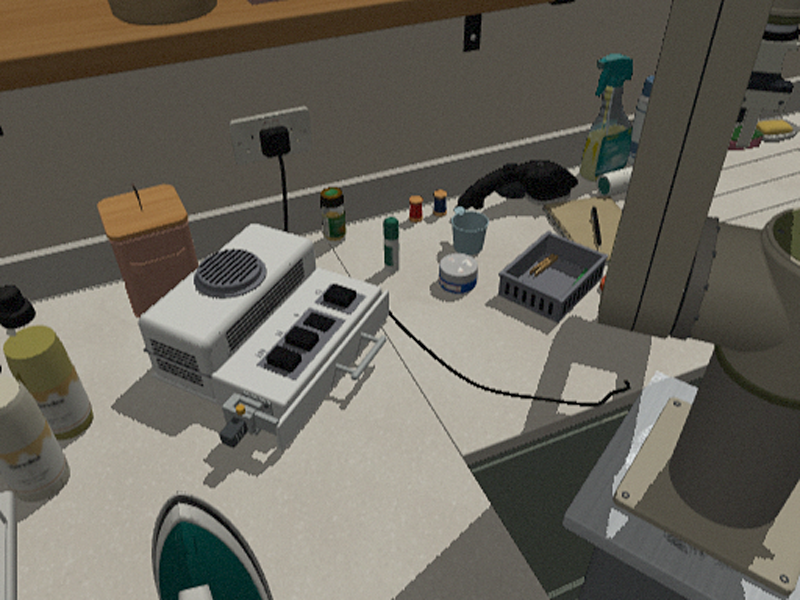

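View pics/top0.png

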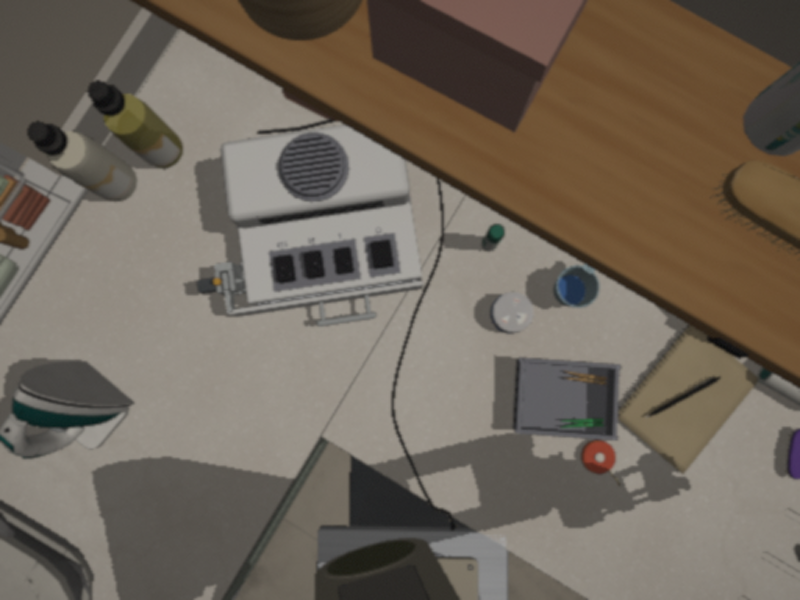

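The scene view (800 px wide) shows the blower with its keys at (285–340, 295–358), the pin at (235,430) and the basket at (553,275). In the top view the keys are at (285,268), (314,264), (344,261) and STOP (381,254), the handle at (343,318), the pin head at (206,285) and the basket centre at (567,398).

```bash
cat > h.py <<'E'
from plant import *
import cv2, numpy as np
from scipy.spatial.transform import Rotation as R
def crop(n,box,name,k):
    im=read_camera(n); x0,y0,x1,y1=box
    cv2.imwrite(f"pics/{name}.png",cv2.resize(im[y0:y1,x0:x1,::-1],None,fx=k,fy=k,interpolation=cv2.INTER_CUBIC))
def ray(n,u,v,z):
    c=get_calibration(n); Rm=R.from_rotvec(c["orientation"]).as_matrix()
    d=Rm@[(u-c["cx"])/c["fx"],(v-c["cy"])/c["fy"],1]
    return c["eye"]+d*(z-c["eye"][2])/d[2]
def proj(n,p):
    c=get_calibration(n); q=R.from_rotvec(c["orientation"]).as_matrix().T@(np.array(p)-c["eye"])
    return np.array([c["fx"]*q[0]/q[2]+c["cx"],c["fy"]*q[1]/q[2]+c["cy"]])
def go(p,Rt=None):
    "rows shift/turn from the present pose, scaled"
    s=read_state(); R0=R.from_rotvec(s["orientation"]); o=R0.inv().apply(np.array(p)-s["tool_pos"])/.5
    t=(R0.inv()*Rt).as_rotvec()/(np.pi/2) if Rt is not None else np.zeros(3)
    print("shift",o.round(4),"turn",t.round(4))
E
python3 - <<'E'
from h import *
crop("top",(115,70,285,215),"topc",4.6)
crop("scene",(80,140,255,310),"scenec",3.5)
E
```

```text
(no output)
```

View pics/topc.png

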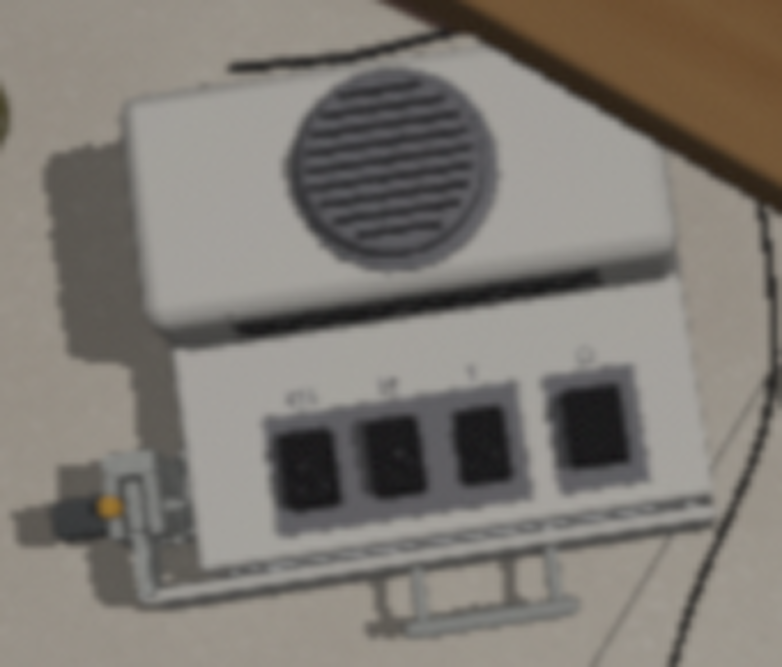

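View pics/scenec.png

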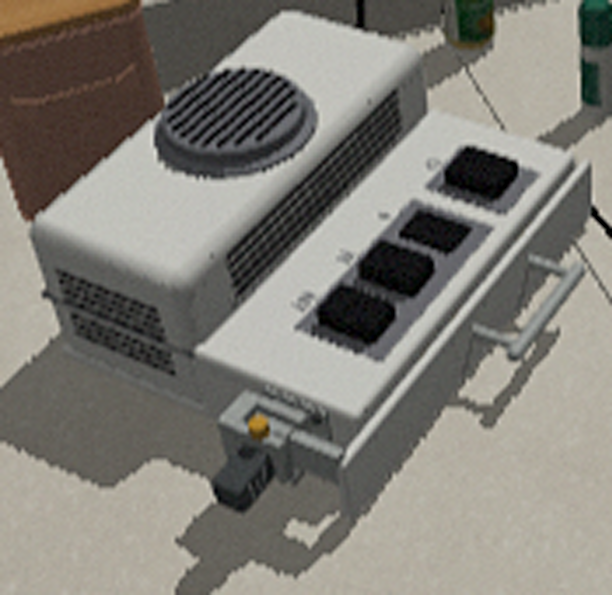

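The latched key is the one next to STOP, at top crop (485,445): it sits visibly lower in the scene crop, at (435,230). The pin is home, with its head at top crop (80,517).

```bash
cat >> h.py <<'E'
from scipy.optimize import least_squares
def tri(a,b):
    f=lambda p: np.r_[proj("top",p)-a,proj("scene",p)-b]
    r=least_squares(f,[.45,.1,.05]); return r.x,r.cost
T=lambda u,v:np.array([115+u/4.6,70+v/4.6]); S=lambda u,v:np.array([80+u/3.5,140+v/3.5])
E
python3 - <<'E'
from h import *
for n,a,b in [("stop",(593,425),(483,170)),("kL",(312,470),(357,312)),("kM",(398,456),(398,266)),("kR",(485,445),(435,230)),
 ("hL",(412,630),(512,348)),("hR",(575,604),(578,270)),("pinhead",(80,517),(243,475)),("ball",(110,507),(258,427)),("deckFL",(203,568),(357,415))]:
    p,c=tri(T(*a),S(*b)); print(n,p.round(4),round(c,2))
z=lambda u,v,h:ray("top",*T(u,v),h).round(4)
print("keys at z=.082", *[z(*a,.082) for a in [(593,425),(312,470),(398,456)]], z(485,445,.072))
print("handle",z(412,630,.045),z(575,604,.045)); print("deck",z(203,568,.066),z(712,500,.066)); print("pin",z(80,517,.062),z(55,517,.062),z(120,515,.06))
for n,q in [("basket",[(516,358),(620,366),(617,438),(515,433)]),("pot",[(512,313)]),("stick",[(496,230)]),("cup",[(577,285)])]:
    print(n,*[ray("top",u*.64,v*.64,.05 if n!="stick" else .11).round(3) for u,v in q])
E
```

```text
stop [0.6021 0.0574 0.0739] 0.58
kL [0.5764 0.2138 0.0712] 0.05
kM [0.5845 0.166  0.0714] 0.14
kR [0.5928 0.1188 0.0652] 0.02
hL [0.4906 0.1601 0.0445] 0.01
hR [0.5067 0.0685 0.0359] 0.02
pinhead [0.5488 0.3451 0.0567] 0.67
ball [0.5532 0.3233 0.0764] 0.14
deckFL [0.5211 0.2739 0.0631] 0.22
keys at z=.082 [0.6022 0.0581 0.082 ] [0.5752 0.212  0.082 ] [0.5836 0.165  0.082 ] [0.592  0.1183 0.072 ]
handle [0.4904 0.1599 0.045 ] [0.5063 0.0682 0.045 ]
deck [0.5219 0.274  0.066 ] [ 0.5637 -0.0081  0.066 ]
pin [0.55   0.3448 0.062 ] [0.5498 0.3588 0.062 ] [0.5517 0.3231 0.06  ]
basket [ 0.437 -0.165  0.05 ] [ 0.427 -0.335  0.05 ] [ 0.31  -0.328  0.05 ] [ 0.316 -0.163  0.05 ]
pot [ 0.512 -0.159  0.05 ]
stick [ 0.638 -0.124  0.11 ]
cup [ 0.56  -0.266  0.05 ]
```

```bash
cat >> h.py <<'E'
A=np.radians(9.8)
def yaw(a): # tool down, tool x at world yaw a
    return R.from_euler("z",a)*R.from_euler("x",np.pi)
ex=np.array([np.cos(A),np.sin(A),0]); ey=np.array([-np.sin(A),np.cos(A),0])
K=yaw(A); P=yaw(A+np.pi/2)   # keys / handle+pin
E
cat > g.py <<'E'
import sys; from h import *
go([float(v) for v in sys.argv[1:4]],{"K":K,"P":P,"N":None}[sys.argv[4]]); s=read_state(); print(s["t"],s["tool_pos"].round(4),s["force"].round(2),s["opening"],s["q"].round(2))
E
python3 g.py .602 .058 .16 K
```

```text
shift [ 1.1728 -0.9038  0.1171] turn [-0.0007 -0.      0.1093]
0.2 [ 0.2016 -0.5648  0.218 ] [-1.05 -0.39 -0.07] 0.09284970740306192 [-1.31  0.13  1.49  0.    1.52 -0.09]
```

```bash
python3 -m crank '[[[-1,0.59,-0.45,0,0,0,0.05],[-1,0.59,-0.45,0,0,0,0.05],[-1,0.59,-0.45,0,0,0,0.11],[-1,0.59,-0.45,0,0,0,0.11],[-1,0.59,-0.45,0,0,0,0.11]]]' 20; python3 g.py .602 .058 .14 K
```

```text
t: 0.82
tool_pos: [0.3727, -0.3013, 0.2186]
orientation: [3.13, 0.266, 0.0]
force: [0.7, -0.5, 0.1]
opening: 0.0475
gripper_force: 0.0
shift [ 0.5733 -0.6309  0.1572] turn [ 0.0002 -0.0002 -0.0009]
0.825 [ 0.3727 -0.3013  0.2186] [ 0.68 -0.53  0.09] 0.047463195273412875 [-0.79 -0.2   1.81  0.    1.53  0.61]
```

```bash
python3 -m crank '[[[-1,0.57,-0.63,0.05,0,0,0],[-1,0.57,-0.63,0.05,0,0,0],[-1,0.57,-0.63,0.05,0,0,0],[-1,0.57,-0.63,0.05,0,0,0],[-1,0.57,-0.63,0.05,0,0,0]]]'; python3 g.py .602 .058 .14 K
```

```text
t: 1.45
tool_pos: [0.5399, -0.0377, 0.2002]
orientation: [3.13, 0.267, 0.001]
force: [0.7, -0.3, 0.4]
opening: 0.0011
gripper_force: 0.0
shift [ 0.1547 -0.1677  0.1204] turn [ 0.0002 -0.0002 -0.0006]
1.45 [ 0.5399 -0.0377  0.2002] [ 0.72 -0.28  0.44] 0.0011394057732313665 [-0.16 -0.02  1.68 -0.    1.48  1.24]
```

```bash
python3 -m crank '[[[-1,0.12,-0.13,0.1,0,0,0],[-1,0.15,-0.17,0.1,0,0,0],[-1,0.15,-0.17,0.1,0,0,0],[-1,0.15,-0.17,0.1,0,0,0],[-1,0.15,-0.17,0.1,0,0,0]]]'; python3 g.py .602 .058 .088 K
```

```text
t: 2.08
tool_pos: [0.5989, 0.0556, 0.1514]
orientation: [3.13, 0.265, 0.002]
force: [-0.2, -0.2, 0.2]
opening: 0.0007
gripper_force: 0.0
shift [ 0.0067 -0.0038  0.1267] turn [ 0.0003 -0.0009 -0.0015]
2.075 [0.5989 0.0556 0.1514] [-0.16 -0.21  0.23] 0.0007150586208080471 [ 0.01  0.17  1.57 -0.    1.4   1.41]
```

```bash
python3 -m crank '[[[-1,0.005,-0.003,0.06,0,0,0],[-1,0.005,-0.003,0.12,0,0,0],[-1,0.005,-0.003,0.132,0,0,0],[-1,0.005,-0.003,0.136,0,0,0],[-1,0.005,-0.003,0.14,0,0,0]]]'; python3 -m crank '[[[-1,0,0,0.004,0,0,0],[-1,0,0,0.008,0,0,0],[-1,0,0,0.012,0,0,0],[-1,0,0,0.016,0,0,0],[-1,0,0,0.02,0,0,0]]]'
```

```text
t: 2.7
tool_pos: [0.6021, 0.0583, 0.0821]
orientation: [3.13, 0.266, 0.004]
force: [-0.5, -0.5, 1.1]
opening: 0.0005
gripper_force: 0.6
t: 3.32
tool_pos: [0.601, 0.0589, 0.0702]
orientation: [-3.13, -0.267, -0.0]
force: [1.8, -1.0, 4.1]
opening: 0.0007
gripper_force: 1.5
```

```bash
python3 -m crank '[[[-1,0,0,0.002,0,0,0],[-1,0,0,0.004,0,0,0],[-1,0,0,0.006,0,0,0],[-1,0,0,0.008,0,0,0],[-1,0,0,0.008,0,0,0]]]'
```

```text
t: 3.95
tool_pos: [0.6012, 0.0589, 0.0692]
orientation: [-3.13, -0.267, -0.001]
force: [-10.9, -0.6, 24.5]
opening: 0.0004
gripper_force: 12.2
```

```bash
python3 -m crank '[[[-1,0,0,-0.02,0,0,0],[-1,0,0,-0.1,0,0,0],[-1,0,0,-0.2,0,0,0],[-1,0,0,-0.2,0,0,0],[-1,0,0,-0.2,0,0,0]]]'; python3 g.py .548 .347 .17 P
```

```text
t: 4.58
tool_pos: [0.6002, 0.0588, 0.1653]
orientation: [-3.13, -0.267, 0.002]
force: [0.0, 0.2, 0.1]
opening: 0.0004
gripper_force: 0.0
shift [-0.0054 -0.5858 -0.0092] turn [-9.0000e-04  6.0000e-04 -1.0006e+00]
4.575 [0.6002 0.0588 0.1653] [0.05 0.24 0.11] 0.0004083343807018819 [0.01 0.17 1.54 0.   1.43 1.41]
```

```bash
python3 -m crank '[[[0,-0.005,-0.585,-0.03,0,0,-0.5],[0,-0.005,-0.585,-0.03,0,0,-0.5],[0,-0.005,-0.585,-0.03,0,0,-1],[0,-0.005,-0.585,-0.03,0,0,-1],[0,-0.005,-0.585,-0.03,0,0,-1]]]'; python3 g.py .548 .347 .15 P
python3 - <<'E'
from h import *
crop("top",(115,70,285,215),"top2",4.6)
E
```

```text
t: 5.2
tool_pos: [0.5465, 0.3486, 0.1784]
orientation: [-2.665, -1.662, 0.007]
force: [0.4, 0.1, 0.2]
opening: 0.0442
gripper_force: 0.0
shift [-0.0014  0.0043  0.0568] turn [-0.0025  0.0015 -0.3988]
5.2 [0.5465 0.3486 0.1784] [0.36 0.1  0.18] 0.04423609184550615 [0.49 0.28 1.39 0.   1.48 0.94]
```

View pics/top2.png

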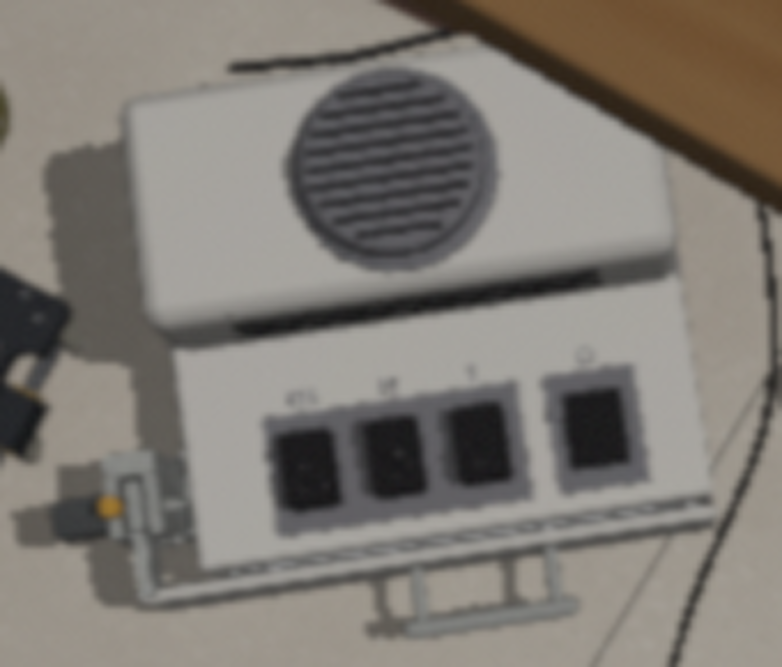

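STOP is now latched at (595,430) and the key next to it, at (480,440), has sprung up, so that key's speed is the one to restore. The pin is still home.

```bash
python3 -m crank '[[[0,0,0.003,0.05,0,0,-0.4],[0,0,0.003,0.05,0,0,-0.4],[0,0,0.003,0.05,0,0,-0.4],[0,0,0.003,0.05,0,0,-0.4],[0,0,0.003,0.05,0,0,-0.4]]]'; python3 g.py .548 .347 .0485 P
```

```text
t: 5.88
tool_pos: [0.5491, 0.345, 0.1537]
orientation: [-2.031, -2.395, 0.006]
force: [0.3, 0.3, -0.4]
opening: 0.046
gripper_force: 0.0
shift [ 0.0045 -0.0007  0.2105] turn [-0.0025  0.0008 -0.0046]
5.875 [0.5491 0.345  0.1537] [ 0.35  0.33 -0.41] 0.046020070830655575 [0.48 0.3  1.41 0.   1.43 0.32]
```

```bash
python3 -m crank '[[[0,0.003,0,0.1,0,0,-0.005],[0,0.005,0,0.17,0,0,-0.005],[0,0.005,0,0.2,0,0,-0.005],[0,0.005,0,0.21,0,0,-0.005],[0,0.005,0,0.21,0,0,-0.005]]]'; python3 -m crank '[[[-1,0,0,0,0,0,0],[-1,0,0,0,0,0,0],[-1,0,0,0,0,0,0],[-1,0,0,0,0,0,0],[-1,0,0,0,0,0,0]]]' 30
```

```text
t: 6.5
tool_pos: [0.5506, 0.3486, 0.0523]
orientation: [2.022, 2.404, 0.002]
force: [1.0, -0.2, 0.7]
opening: 0.0463
gripper_force: 0.0
t: 7.12
tool_pos: [0.5503, 0.3487, 0.0519]
orientation: [2.021, 2.405, 0.002]
force: [1.2, 0.6, 3.5]
opening: 0.022
gripper_force: 29.9
```

```bash
python3 -m crank '[[[-1,0.01,0,0,0,0,0],[-1,0.02,0,0,0,0,0],[-1,0.04,0,0,0,0,0],[-1,0.06,0,0,0,0,0],[-1,0.08,0,0,0,0,0]]]' 45;  python3 -m crank '[[[-1,0.02,0,0,0,0,0],[-1,0.04,0,0,0,0,0],[-1,0.06,0,0,0,0,0],[-1,0.06,0,0,0,0,0],[-1,0.06,0,0,0,0,0]]]'; python3 g.py .53 .43 .01 N
```

```text
t: 7.75
tool_pos: [0.5426, 0.3874, 0.0505]
orientation: [-2.022, -2.404, 0.002]
force: [-0.1, 0.2, -1.3]
opening: 0.0215
gripper_force: 44.8
t: 8.38
tool_pos: [0.5378, 0.4172, 0.0512]
orientation: [2.021, 2.405, -0.0]
force: [-1.2, 0.2, -1.4]
opening: 0.0216
gripper_force: 44.8
shift [ 0.0278 -0.0109  0.0824] turn [0. 0. 0.]
8.375 [0.5378 0.4172 0.0512] [-1.17  0.18 -1.38] 0.021646286418415407 [ 0.58  0.47  1.39 -0.    1.28  0.41]
```

```bash
python3 -m crank '[[[-1,0,0,0.05,0,0,0],[-1,0,0,0.075,0,0,0],[-1,0,0,0.083,0,0,0],[-1,0,0,0.085,0,0,0],[-1,0,0,0.087,0,0,0]]]'
```

```text
t: 9.0
tool_pos: [0.5379, 0.4167, 0.0095]
orientation: [2.022, 2.405, -0.002]
force: [-8.0, -6.9, 16.6]
opening: 0.0217
gripper_force: 44.9
```

```bash
python3 -m crank '[[[-1,0,0,-0.003,0,0,0],[0,0,0,-0.004,0,0,0],[0,0,0,-0.004,0,0,0],[0,0,0,-0.004,0,0,0],[0,0,0,-0.1,0,0,0]]]';python3 -m crank '[[[0,0,0,-0.2,0,0,0],[0,0,0,-0.2,0,0,0],[0,0,0,-0.2,0,0,0],[0,0,0,-0.2,0,0,0],[0,0,0,-0.2,0,0,0]]]'; python3 g.py .4985 .114 .15 P
```

```text
t: 9.62
tool_pos: [0.5342, 0.4149, 0.0526]
orientation: [-2.02, -2.403, 0.015]
force: [0.3, 0.4, -0.2]
opening: 0.0462
gripper_force: 0.0
t: 10.25
tool_pos: [0.5367, 0.4166, 0.1553]
orientation: [-2.021, -2.404, 0.006]
force: [0.7, 0.2, -0.1]
opening: 0.0465
gripper_force: 0.0
shift [-0.583  -0.1794  0.0121] turn [-0.0022  0.001   0.0012]
10.25 [0.5367 0.4166 0.1553] [ 0.69  0.17 -0.09] 0.04649693888380464 [0.58 0.38 1.31 0.   1.45 0.41]
```

```bash
python3 -m crank '[[[-0.57,-0.583,-0.18,0,0,0,0],[-0.57,-0.583,-0.18,0,0,0,0],[-0.57,-0.583,-0.18,0,0,0,0],[-0.57,-0.583,-0.18,0,0,0,0],[-0.57,-0.583,-0.18,0,0,0,0]]]'; python3 g.py .4985 .114 .10 P
python3 - <<'E'
from h import *
crop("scene",(80,140,255,310),"sc3",3.5)
E
```

```text
t: 10.88
tool_pos: [0.4979, 0.1125, 0.1562]
orientation: [-2.021, -2.404, 0.003]
force: [0.6, 0.1, 0.6]
opening: 0.0199
gripper_force: 0.0
shift [0.0028 0.002  0.1125] turn [-0.0015  0.0001  0.001 ]
10.875 [0.4979 0.1125 0.1562] [0.57 0.08 0.6 ] 0.01987918483194631 [ 0.12 -0.07  1.81 -0.    1.41 -0.05]
```

View pics/sc3.png

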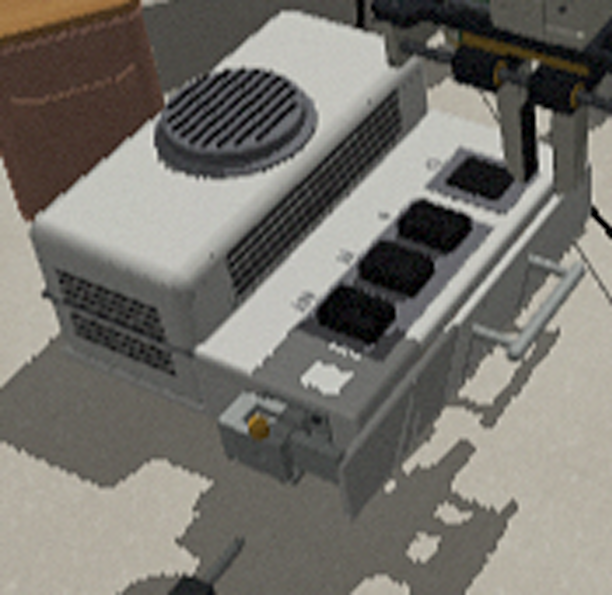

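The pin is clear of the fork and lies on the worktop at the bottom, near (205,575). STOP is down and the speed keys are up.

```bash
python3 -m crank '[[[-0.57,0.003,0.002,0.1,0,0,0],[-0.57,0.003,0.002,0.18,0,0,0],[-0.57,0.003,0.002,0.23,0,0,0],[-0.57,0.003,0.002,0.255,0,0,0],[-0.57,0.003,0.002,0.255,0,0,0]]]'; python3 -m crank '[[[-1,0,0,0,0,0,0],[-1,0,0,0,0,0,0],[-1,0,0,0,0,0,0],[-1,0,-0.01,0,0,0,0],[-1,0,-0.02,0,0,0,0]]]' 30
```

```text
t: 11.55
tool_pos: [0.499, 0.1162, 0.0291]
orientation: [-2.02, -2.404, 0.003]
force: [0.5, -0.0, 0.7]
opening: 0.0202
gripper_force: 0.0
t: 12.18
tool_pos: [0.4913, 0.1149, 0.0314]
orientation: [2.02, 2.403, 0.004]
force: [1.1, 0.5, 4.2]
opening: 0.0102
gripper_force: 30.0
```

```bash
python3 -m crank '[[[-1,0,-0.03,0,0,0,0],[-1,0,-0.07,0,0,0,0],[-1,0,-0.11,0,0,0,0],[-1,0,-0.15,0,0,0,0],[-1,0,-0.18,0,0,0,0]]]'; python3 -m crank '[[[-1,0,0,0,0,0,0],[-1,0,0,0,0,0,0],[-1,0,0,0,0,0,0],[-0.57,0,0,0,0,0,0],[-0.57,0,0,0,0,0,0]]]'
```

```text
t: 12.8
tool_pos: [0.402, 0.0998, 0.0313]
orientation: [2.021, 2.404, 0.005]
force: [1.9, 4.6, 6.0]
opening: 0.0099
gripper_force: 30.0
t: 13.42
tool_pos: [0.4012, 0.0989, 0.03]
orientation: [-2.021, -2.405, 0.001]
force: [-0.1, 0.4, -0.1]
opening: 0.0196
gripper_force: 0.0
```

```bash
python3 -m crank '[[[-0.57,0,0,-0.1,0,0,0],[-0.57,0,0,-0.3,0,0,0],[-0.57,0,0,-0.3,0,0,0],[-0.57,0,0,-0.3,0,0,0],[-0.57,0,0,-0.3,0,0,0]]]'; python3 -m crank '[[[-0.57,-0.5,0,-0.1,0,0,0],[-0.57,-0.5,0,-0.1,0,0,0],[-0.57,-0.5,0,-0.1,0,0,0],[-0.57,-0.5,0,-0.1,0,0,0],[-0.57,-0.5,0,-0.1,0,0,0]]]'
python3 - <<'E'
from h import *
crop("top",(115,100,285,245),"top4",4.6)
crop("scene",(80,170,255,340),"sc4",3.5)
E
```

```text
t: 14.05
tool_pos: [0.401, 0.0989, 0.1792]
orientation: [-2.021, -2.404, 0.002]
force: [-0.2, -0.8, -1.2]
opening: 0.02
gripper_force: 0.0
t: 14.68
tool_pos: [0.4438, -0.1506, 0.2287]
orientation: [-2.026, -2.398, 0.002]
force: [-0.2, 0.5, -0.0]
opening: 0.02
gripper_force: 0.0
```

View pics/top4.png

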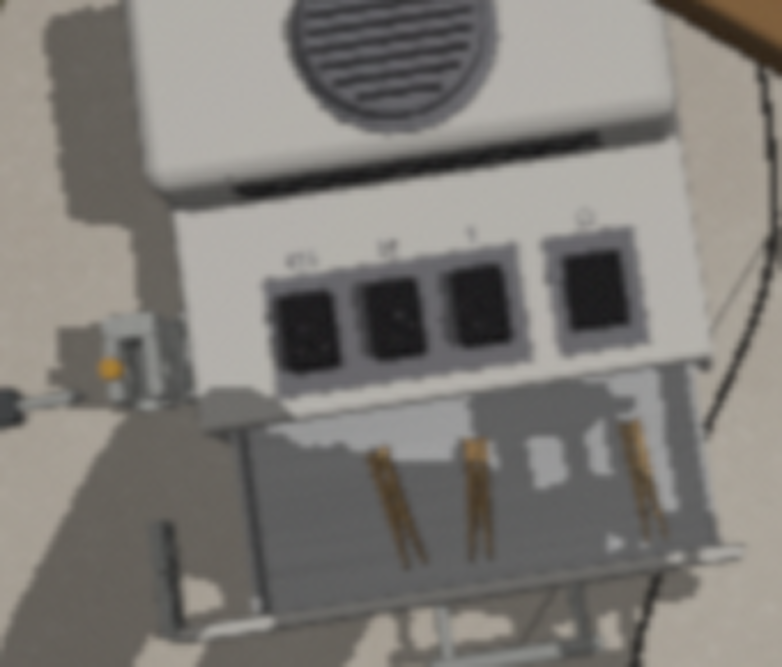

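View pics/sc4.png

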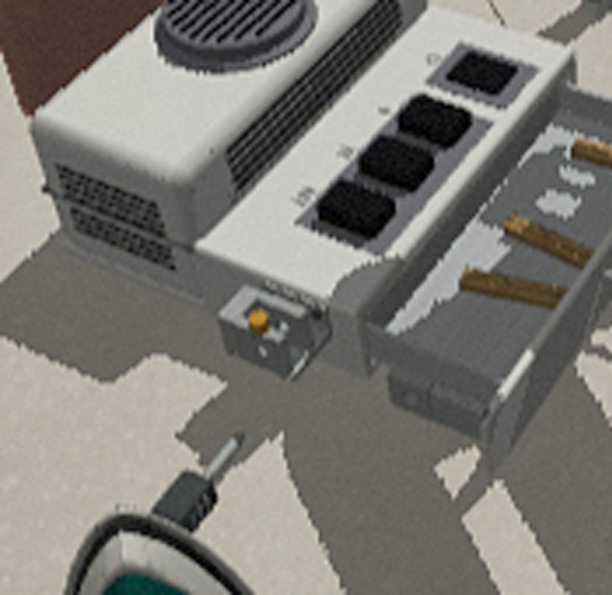

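Three pegs lie in the drawer, with centres at top crop (397,511), (478,503) and (645,481) and lengths roughly along the blower's x. The pin lies level on the worktop with its nose towards the fork.

```bash
python3 - <<'E'
from h import *
T2=lambda u,v:(115+u/4.6,100+v/4.6)
for h,t in [((380,452),(416,567)),((476,445),(481,560)),((634,424),(656,538))]:
    a=ray("top",*T2(*h),.025);b=ray("top",*T2(*t),.024); d=a-b
    y=np.arctan2(d[1],d[0]); print("peg",((a+b)/2).round(4),"len",np.linalg.norm(d).round(3),"yaw",np.degrees(y).round(1)); 
    go([*((a+b)/2)[:2],.12],yaw(y))
b=[ray("top",u*.64,v*.64,.05)[:2] for u,v in [(516,358),(620,366),(617,438),(515,433)]]
print("basket c",np.mean(b,0))
E
python3 g.py .37 -.2 .15 K
```

```text
peg [0.4816 0.1705 0.0245] len 0.069 yaw 18.8
shift [0.6133 0.1837 0.2173] turn [-2.600e-03  1.000e-04  8.999e-01]
peg [0.4863 0.1244 0.0245] len 0.066 yaw 3.7
shift [0.5207 0.1772 0.2171] turn [-2.7000e-03  5.0000e-04  1.0671e+00]
peg [0.4999 0.0289 0.0245] len 0.067 yaw 11.8
shift [0.328  0.1717 0.2167] turn [-2.600e-03  3.000e-04  9.781e-01]
basket c [ 0.37270207 -0.24780316]
shift [-0.0789 -0.1624  0.1567] turn [-2.600e-03  3.000e-04  9.998e-01]
14.775 [ 0.4436 -0.1475  0.2282] [-0.32  1.04 -1.07] 0.02009459235751127 [-0.43 -0.24  1.82  0.    1.56 -0.6 ]
```

```bash
python3 -m crank '[[[-0.2,0.328,0.172,0.15,0,0,0.978],[-0.2,0.328,0.172,0.15,0,0,0.978],[-0.2,0.328,0.172,0.15,0,0,0.978],[-0.2,0.328,0.172,0.15,0,0,0.978],[-0.2,0.328,0.172,0.15,0,0,0.978]]]'
python3 - <<'E'
from h import *
go([.4999,.0289,.10],yaw(np.radians(11.8)))
E
```

```text
t: 15.4
tool_pos: [0.4986, 0.0334, 0.1521]
orientation: [-2.848, -1.319, 0.007]
force: [0.6, -1.3, 0.7]
opening: 0.0375
gripper_force: 0.0
shift [-0.005   0.0083  0.1042] turn [-0.0024  0.0026  0.4213]
```

```bash
python3 -m crank '[[[-0.2,-0.003,0.004,0.05,0,0,0.42],[-0.2,-0.003,0.004,0.1,0,0,0.42],[-0.2,-0.003,0.004,0.1,0,0,0.42],[-0.2,-0.003,0.004,0.1,0,0,0.42],[-0.2,-0.003,0.004,0.1,0,0,0.42]]]'
python3 - <<'E'
from h import *
go([.4999,.0289,.017],yaw(np.radians(11.8)))
E
```

```text
t: 16.02
tool_pos: [0.5001, 0.0284, 0.104]
orientation: [-3.123, -0.332, 0.004]
force: [-0.4, -0.7, -0.2]
opening: 0.0371
gripper_force: 0.0
shift [ 0.0003 -0.0009  0.174 ] turn [-0.0006  0.0014  0.0036]
```

```bash
python3 -m crank '[[[-0.2,0,0,0.08,0,0,0],[-0.2,0,0,0.14,0,0,0],[-0.2,0,0,0.17,0,0,0],[-0.2,0,0,0.174,0,0,0],[-0.2,0,0,0.174,0,0,0]]]'; python3 -m crank '[[[-1,0,0,0,0,0,0],[-1,0,0,0,0,0,0],[-1,0,0,0,0,0,0],[-1,0,0,-0.05,0,0,0],[-1,0,0,-0.2,0,0,0]]]' 25; python3 g.py .373 -.212 .13 K
```

```text
t: 16.65
tool_pos: [0.5001, 0.0288, 0.0173]
orientation: [-3.121, -0.331, 0.004]
force: [-0.2, 7.0, -4.4]
opening: 0.0371
gripper_force: 3.2
t: 17.27
tool_pos: [0.4986, 0.0267, 0.1035]
orientation: [-3.123, -0.327, 0.011]
force: [1.4, -0.4, 0.2]
opening: 0.0146
gripper_force: 25.0
shift [-0.345   0.415  -0.0514] turn [-0.001   0.0045  0.0241]
17.275 [0.4986 0.0267 0.1035] [ 1.41 -0.38  0.23] 0.014637924327864206 [-0.05 -0.05  1.89 -0.    1.31  1.31]
```

```bash
python3 -m crank '[[[-1,-0.345,0.415,-0.04,0,0,0.024],[-1,-0.345,0.415,-0.04,0,0,0.024],[-1,-0.345,0.415,-0.04,0,0,0.024],[-1,-0.345,0.415,-0.04,0,0,0.024],[-1,-0.345,0.415,-0.04,0,0,0.024]]]'; python3 g.py .373 -.212 .03 K
```

```text
t: 17.9
tool_pos: [0.3744, -0.2149, 0.1266]
orientation: [3.129, 0.263, 0.001]
force: [1.3, 0.1, 0.5]
opening: 0.0143
gripper_force: 25.0
shift [-0.002  -0.0066  0.1931] turn [ 0.0011 -0.0004 -0.0021]
17.9 [ 0.3744 -0.2149  0.1266] [1.29 0.1  0.54] 0.014324137064863183 [-0.64 -0.28  2.05 -0.    1.37  0.76]
```

```bash
python3 -m crank '[[[-1,0,-0.006,0.1,0,0,0],[-1,0,-0.006,0.18,0,0,0],[-1,0,-0.006,0.2,0,0,0],[-0.5,0,-0.006,0.2,0,0,0],[-0.5,0,-0.006,0.2,0,0,0]]]'; python3 -m crank '[[[-0.5,0,0,-0.1,0,0,0],[-0.5,0,0,-0.22,0,0,0],[-0.5,0,0,-0.22,0,0,0],[-0.5,0,0,-0.22,0,0,0],[-0.5,0,0,-0.22,0,0,0]]]'
python3 - <<'E'
from h import *
go([.4863,.1244,.10],yaw(np.radians(3.7)))
E
```

```text
t: 18.52
tool_pos: [0.3768, -0.2099, 0.0277]
orientation: [3.128, 0.269, 0.004]
force: [0.6, 0.2, 0.2]
opening: 0.0232
gripper_force: 0.0
t: 19.15
tool_pos: [0.3747, -0.2086, 0.1348]
orientation: [-3.129, -0.268, 0.002]
force: [0.1, -0.9, 0.0]
opening: 0.0233
gripper_force: 0.0
shift [ 0.3334 -0.6181  0.0699] turn [-0.0007  0.0008  0.0679]
```

```bash
python3 -m crank '[[[-0.2,0.333,-0.618,0.02,0,0,0.068],[-0.2,0.333,-0.618,0.02,0,0,0.068],[-0.2,0.333,-0.618,0.02,0,0,0.068],[-0.2,0.333,-0.618,0.02,0,0,0.068],[-0.2,0.333,-0.618,0.02,0,0,0.068]]]'
python3 - <<'E'
from h import *
go([.4863,.1244,.017],yaw(np.radians(3.7)))
E
```

```text
t: 19.77
tool_pos: [0.474, 0.0892, 0.1255]
orientation: [3.14, 0.101, -0.003]
force: [2.2, -0.6, 0.3]
opening: 0.0374
gripper_force: 0.0
shift [ 0.0296 -0.0688  0.2169] turn [ 0.0001  0.0013 -0.0002]
```

```bash
python3 -m crank '[[[-0.2,0.029,-0.069,0.05,0,0,0],[-0.2,0.029,-0.069,0.11,0,0,0],[-0.2,0.029,-0.069,0.18,0,0,0],[-0.2,0.029,-0.069,0.214,0,0,0],[-0.2,0.029,-0.069,0.214,0,0,0]]]'; python3 -m crank '[[[-1,0,0,0,0,0,0],[-1,0,0,0,0,0,0],[-1,0,0,0,0,0,0],[-1,0,0,-0.05,0,0,0],[-1,0,0,-0.2,0,0,0]]]' 25; python3 g.py .373 -.225 .13 K
```

```text
t: 20.4
tool_pos: [0.485, 0.1222, 0.018]
orientation: [3.14, 0.101, -0.007]
force: [-0.7, -0.1, -0.0]
opening: 0.0373
gripper_force: 0.0
t: 21.02
tool_pos: [0.4839, 0.1221, 0.1054]
orientation: [3.139, 0.101, -0.011]
force: [0.2, 0.2, 0.2]
opening: 0.0142
gripper_force: 25.0
shift [-0.2662  0.6785 -0.047 ] turn [ 0.0001  0.0043 -0.0681]
21.025 [0.4839 0.1221 0.1054] [0.21 0.21 0.23] 0.01424942675337557 [ 0.14 -0.05  1.89  0.    1.31  1.65]
```

```bash
python3 -m crank '[[[-1,-0.266,0.678,-0.04,0,0,-0.068],[-1,-0.266,0.678,-0.04,0,0,-0.068],[-1,-0.266,0.678,-0.04,0,0,-0.068],[-1,-0.266,0.678,-0.04,0,0,-0.068],[-1,-0.266,0.678,-0.04,0,0,-0.068]]]'; python3 g.py .373 -.225 .045 K
```

```text
t: 21.65
tool_pos: [0.3912, -0.1766, 0.1255]
orientation: [3.129, 0.269, 0.003]
force: [0.5, 0.5, -0.1]
opening: 0.0142
gripper_force: 25.0
shift [-0.0526  0.089   0.161 ] turn [ 0.0008 -0.001   0.0001]
21.65 [ 0.3912 -0.1766  0.1255] [ 0.49  0.48 -0.1 ] 0.014198164027771184 [-0.54 -0.29  2.06  0.    1.37  0.86]
```

```bash
python3 -m crank '[[[-1,-0.052,0.089,0.02,0,0,0],[-1,-0.052,0.089,0.1,0,0,0],[-1,-0.052,0.089,0.164,0,0,0],[-0.5,-0.052,0.089,0.164,0,0,0],[-0.5,-0.052,0.089,0.164,0,0,0]]]'; python3 -m crank '[[[-0.5,0,0,-0.1,0,0,0],[-0.5,0,0,-0.18,0,0,0],[-0.2,0.16,-0.38,-0.18,0,0,0],[-0.2,0.16,-0.38,-0.18,0,0,0],[-0.2,0.16,-0.38,-0.18,0,0,0]]]'
python3 - <<'E'
from h import *
go([.4816,.1705,.10],yaw(np.radians(18.8)))
E
```

```text
t: 22.28
tool_pos: [0.3745, -0.2234, 0.044]
orientation: [3.129, 0.269, 0.002]
force: [-0.0, 0.3, -0.4]
opening: 0.0226
gripper_force: 0.0
t: 22.9
tool_pos: [0.4176, -0.0387, 0.1354]
orientation: [3.129, 0.267, 0.008]
force: [1.9, 0.5, 0.4]
opening: 0.0371
gripper_force: 0.0
shift [ 0.1968 -0.3908  0.071 ] turn [ 0.0015 -0.0029 -0.1003]
```

```bash
python3 -m crank '[[[-0.2,0.196,-0.39,0.04,0,0,-0.1],[-0.2,0.196,-0.39,0.04,0,0,-0.1],[-0.2,0.196,-0.39,0.04,0,0,-0.1],[-0.2,0.196,-0.39,0.04,0,0,-0.1],[-0.2,0.196,-0.39,0.04,0,0,-0.1]]]'
python3 - <<'E'
from h import *
go([.4816,.1705,.017],yaw(np.radians(18.8)))
E
```

```text
t: 23.52
tool_pos: [0.4804, 0.1711, 0.1145]
orientation: [-3.098, -0.519, -0.004]
force: [0.6, -0.3, 0.7]
opening: 0.0376
gripper_force: 0.0
shift [0.0013 0.002  0.195 ] turn [ 0.     -0.0018  0.0025]
```

```bash
python3 -m crank '[[[-0.2,0.001,0,0.08,0,0,0],[-0.2,0.001,0,0.15,0,0,0],[-0.2,0.001,0,0.185,0,0,0],[-0.2,0.001,0,0.193,0,0,0],[-0.2,0.001,0,0.193,0,0,0]]]'; python3 -m crank '[[[-1,0,0,0,0,0,0],[-1,0,0,0,0,0,0],[-1,0,0,0,0,0,0],[-1,0,0,-0.05,0,0,0],[-1,0,0,-0.2,0,0,0]]]' 25; python3 g.py .373 -.212 .13 K
```

```text
t: 24.15
tool_pos: [0.4808, 0.1687, 0.0173]
orientation: [-3.099, -0.513, -0.003]
force: [-0.4, 0.0, -0.0]
opening: 0.0374
gripper_force: 0.0
t: 24.78
tool_pos: [0.4767, 0.168, 0.1011]
orientation: [3.099, 0.513, -0.012]
force: [1.7, -0.7, 0.7]
opening: 0.0146
gripper_force: 24.9
shift [-0.4417  0.6525 -0.055 ] turn [-0.0001  0.0049  0.1   ]
24.775 [0.4767 0.168  0.1011] [ 1.69 -0.7   0.68] 0.014565558764889895 [ 0.24 -0.03  1.87 -0.    1.31  1.48]
```

```bash
python3 -m crank '[[[-1,-0.44,0.652,-0.04,0,0,0.1],[-1,-0.44,0.652,-0.04,0,0,0.1],[-1,-0.44,0.652,-0.04,0,0,0.1],[-1,-0.44,0.652,-0.04,0,0,0.1],[-1,-0.44,0.652,-0.04,0,0,0.1]]]'; python3 g.py .373 -.212 .05 K
```

```text
t: 25.4
tool_pos: [0.3973, -0.1342, 0.1199]
orientation: [3.129, 0.269, 0.002]
force: [0.8, -0.6, -0.5]
opening: 0.0144
gripper_force: 24.9
shift [-0.0746  0.145   0.1399] turn [ 0.0005 -0.0007  0.0003]
25.4 [ 0.3973 -0.1342  0.1199] [ 0.82 -0.55 -0.48] 0.014389188760272367 [-0.45 -0.31  2.09  0.    1.37  0.95]
```

```bash
python3 -m crank '[[[-1,-0.074,0.145,0,0,0,0],[-1,-0.074,0.145,0.08,0,0,0],[-1,-0.074,0.145,0.14,0,0,0],[-0.5,-0.074,0.145,0.14,0,0,0],[-0.5,-0.074,0.145,0.14,0,0,0]]]'; python3 -m crank '[[[-0.5,0,0,-0.1,0,0,0],[-0.5,0,0,-0.2,0,0,0],[-0.57,0,-0.25,-0.2,0,0,-0.5],[-0.57,0,-0.25,-0.2,0,0,-0.5],[-0.57,0,-0.25,-0.2,0,0,-0.5]]]'
python3 - <<'E'
from h import *
a=read_camera("top")
A1=cv2.resize(a[100:245,115:285],None,fx=2.3,fy=2.3,interpolation=cv2.INTER_CUBIC)
B1=cv2.resize(a[215:290,320:405],None,fx=4.6,fy=4.44,interpolation=cv2.INTER_CUBIC)
cv2.imwrite("pics/c5.png",np.hstack([A1,B1[:A1.shape[0]]])[:,:,::-1]); print(A1.shape,B1.shape)
E
python3 g.py .402 .0989 .10 P
```

```text
t: 26.02
tool_pos: [0.3744, -0.2103, 0.0505]
orientation: [3.129, 0.269, 0.001]
force: [0.7, -0.5, 1.4]
opening: 0.0228
gripper_force: 0.0
t: 26.65
tool_pos: [0.3532, -0.0836, 0.1516]
orientation: [2.924, 1.144, 0.006]
force: [0.5, -0.9, -1.0]
opening: 0.0201
gripper_force: 0.0
shift [ 0.3224 -0.2022  0.1032] turn [ 0.003   0.     -0.6283]
26.7 [ 0.3536 -0.0851  0.1517] [ 0.92 -0.31  0.15] 0.019913720175491156 [-0.38 -0.54  2.19  0.    1.48  0.44]Traceback (most recent call last):
  File "<stdin>", line 5, in <module>
    return _nx.concatenate(arrs, 1, dtype=dtype, casting=casting)
           ~~~~~~~~~~~~~~~^^^^^^^^^^^^^^^^^^^^^^^^^^^^^^^^^^^^^^^
ValueError: all the input array dimensions except for the concatenation axis must match exactly, but along dimension 0, the array at index 0 has size 334 and the array at index 1 has size 333
```

Run:
```python
from h import *
a=read_camera("top");b=read_camera("scene")
z=lambda im,x0,y0,x1,y1:cv2.resize(im[y0:y1,x0:x1],(390,300),interpolation=cv2.INTER_CUBIC)
cv2.imwrite("pics/c5.png",np.vstack([np.hstack([z(a,105,130,285,268),z(a,315,210,415,287)]),np.hstack([z(b,100,170,300,324),z(b,310,140,400,209)])])[:,:,::-1])
```

```text
(no output)
```

View pics/c5.png

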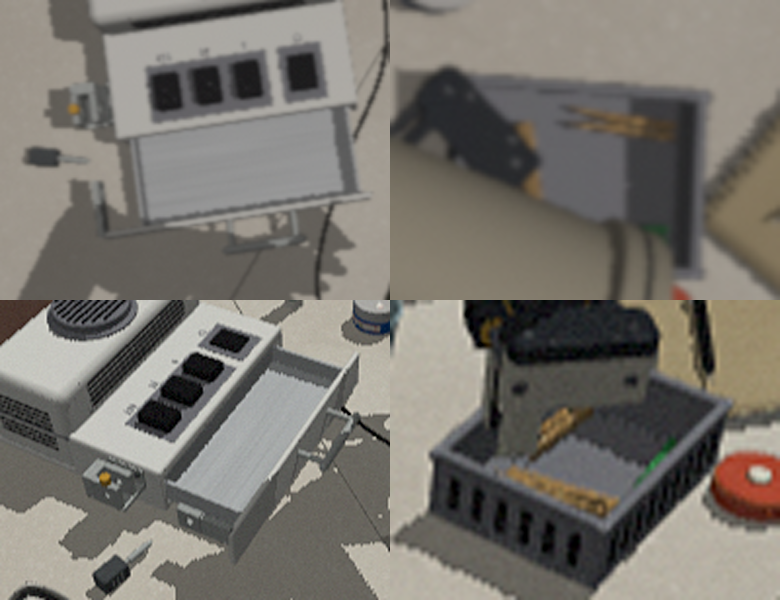

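The drawer is empty and the basket holds the pegs. The pin has been knocked: its head is at (40,157) and its nose at (90,160) in the upper-left panel. I'll check its clearance to the lug's path.

```bash
python3 - <<'E'
from h import *
U=lambda u,v:(105+u*180/390,130+v*138/300)
L=lambda u,v:np.array([100+u*200/390,170+(v-300)*154/300])
f=lambda p:np.array([p[:2]@ex[:2],p[:2]@ey[:2]]).round(4)
n=ray("top",*U(90,160),.011);hd=ray("top",*U(25,156),.02)
print("nose",f(n),n,"head end",f(hd),hd)
for nm,z in [("z.06",.06),("z.02",.02)]:
    print(nm,"panel end",f(ray("top",*U(104,236),z)),"lug outer rear",f(ray("top",*U(95,182),z)))
print("nose scene",ray("scene",*L(150,542),.011),"head",ray("scene",*L(105,585),.011))
print("home pin",f(np.array([.5503,.3487])))
E
python3 g.py .402 .0989 .10 P
```

```text
nose [0.5468 0.2308] [0.49949629 0.32052335 0.011     ] head end [0.5631 0.3068] [0.5026784  0.39813941 0.02      ]
z.06 panel end [0.45   0.2133] lug outer rear [0.5143 0.2154]
z.02 panel end [0.4513 0.2236] lug outer rear [0.518  0.2259]
nose scene [0.49618203 0.3230774  0.011     ] head [0.49591459 0.39061222 0.011     ]
home pin [0.6016 0.2499]
shift [ 0.3201 -0.2117  0.1022] turn [ 2.400e-03  2.000e-04 -6.427e-01]
26.8 [ 0.3536 -0.0868  0.1512] [-0.01 -0.75 -0.4 ] 0.02015113608924597 [-0.38 -0.53  2.19 -0.    1.48  0.46]
```

```bash
python3 -m crank '[[[-0.57,0.32,-0.21,0,0,0,-0.64],[-0.57,0.32,-0.21,0,0,0,-0.64],[-0.57,0.32,-0.21,0,0,0,-0.64],[-0.57,0.32,-0.21,0,0,0,-0.64],[-0.57,0.32,-0.21,0,0,0,-0.64]]]'; python3 g.py .4005 .0989 .03 P
```

```text
t: 27.42
tool_pos: [0.4017, 0.0988, 0.15]
orientation: [2.104, 2.332, 0.0]
force: [0.2, -0.4, 0.4]
opening: 0.0196
gripper_force: 0.0
shift [ 0.0004 -0.0025  0.24  ] turn [ 0.0002  0.0001 -0.0435]
27.425 [0.4017 0.0988 0.15  ] [ 0.2  -0.39  0.37] 0.019584315672648567 [ 0.12 -0.36  2.07 -0.    1.43  0.01]
```

```bash
python3 -m crank '[[[-0.57,0,-0.002,0.05,0,0,-0.043],[-0.57,0,-0.002,0.12,0,0,-0.043],[-0.57,0,-0.002,0.19,0,0,-0.043],[-0.57,0,-0.002,0.235,0,0,-0.043],[-0.57,0,-0.002,0.235,0,0,-0.043]]]'; python3 -m crank '[[[-1,0,0,0,0,0,0],[-1,0,0,0,0,0,0],[-1,0,0.03,0,0,0,0],[-1,0,0.06,0,0,0,0],[-1,0,0.09,0,0,0,0]]]' 30
```

```text
t: 28.05
tool_pos: [0.399, 0.0973, 0.0307]
orientation: [-2.032, -2.393, 0.004]
force: [0.4, 0.4, -0.3]
opening: 0.0199
gripper_force: 0.0
t: 28.68
tool_pos: [0.4457, 0.1053, 0.0334]
orientation: [2.027, 2.398, 0.001]
force: [-2.4, -1.6, 5.3]
opening: 0.0104
gripper_force: 30.0
```

```bash
python3 -m crank '[[[-1,0,0.03,0,0,0,0],[-1,0,0.06,0,0,0,0],[-1,0,0.085,0,0,0,0],[-1,0,0.1,0,0,0,0],[-1,0,0.11,0,0,0,0]]]'; python3 -m crank '[[[-1,0,0.004,0,0,0,0],[-1,0,0.008,0,0,0,0],[-1,0,0.01,0,0,0,0],[-1,0,0.01,0,0,0,0],[-1,0,0.01,0,0,0,0]]]'
```

```text
t: 29.3
tool_pos: [0.5002, 0.1145, 0.0334]
orientation: [2.027, 2.398, 0.002]
force: [-0.5, -3.2, 7.2]
opening: 0.0099
gripper_force: 30.0
t: 29.92
tool_pos: [0.5006, 0.1145, 0.0331]
orientation: [-2.025, -2.397, 0.01]
force: [-23.3, -7.6, 28.9]
opening: 0.0099
gripper_force: 30.0
```

```bash
python3 -m crank '[[[-1,0,-0.009,0,0,0,0],[-0.57,0,-0.009,0,0,0,0],[-0.57,0,-0.009,0,0,0,0],[-0.57,0,-0.009,-0.1,0,0,0],[-0.57,0,-0.009,-0.22,0,0,0]]]'; python3 -m crank '[[[-0.57,0.1,-0.1,-0.15,0,0,0],[-0.57,0.1,-0.1,-0.15,0,0,0],[-0.57,0.1,-0.1,-0.15,0,0,0],[-0.57,0.1,-0.1,-0.15,0,0,0],[-0.57,0.1,-0.1,-0.15,0,0,0]]]';python3 - <<'E'
from h import *
a=read_camera("top");b=read_camera("scene")
z=lambda im,x0,y0,x1,y1:cv2.resize(im[y0:y1,x0:x1],(390,390),interpolation=cv2.INTER_CUBIC)
cv2.imwrite("pics/c6.png",np.hstack([z(a,105,155,195,245),z(b,110,210,210,310)])[:,:,::-1])
E
```

```text
t: 30.55
tool_pos: [0.4976, 0.1148, 0.1414]
orientation: [-2.026, -2.397, 0.005]
force: [1.7, 0.3, -0.1]
opening: 0.0199
gripper_force: 0.0
t: 31.18
tool_pos: [0.4411, 0.1551, 0.215]
orientation: [-2.027, -2.398, 0.004]
force: [-0.1, 0.0, -0.4]
opening: 0.0202
gripper_force: 0.0
```

View pics/c6.png

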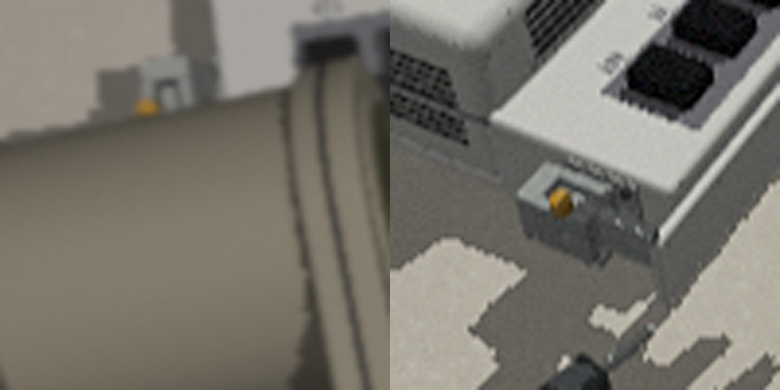

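The drawer is shut with its lug in the fork, but the arm hides the pin in the top view. I'll move aside.

```bash
python3 -m crank '[[[0,-0.5,0,0,0,0,0],[0,-0.5,0,0,0,0,0],[0,-0.5,0,0,0,0,0],[0,-0.5,0,0,0,0,0],[0,-0.5,0,0,0,0,0]]]';python3 - <<'E'
from h import *
a=read_camera("top");b=read_camera("scene")
z=lambda im,x0,y0,x1,y1:cv2.resize(im[y0:y1,x0:x1],(400,400),interpolation=cv2.INTER_CUBIC)
cv2.imwrite("pics/c7.png",np.hstack([z(a,100,155,180,235),z(b,110,230,210,330)])[:,:,::-1])
E
```

```text
t: 31.9
tool_pos: [0.483, -0.0952, 0.2158]
orientation: [-2.035, -2.392, 0.002]
force: [-0.5, 0.2, -0.5]
opening: 0.0466
gripper_force: 0.0
```

View pics/c7.png

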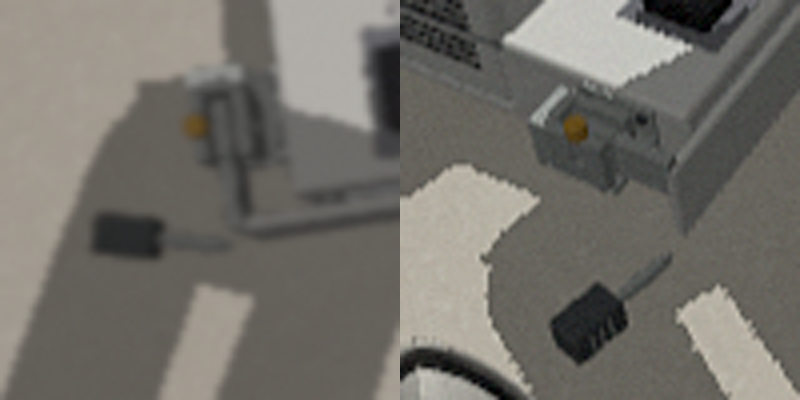

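The drawer is shut. The pin head is at (93–163, 214–257) with its centre near (128,235), and the nose is at (232,245).

Run:
```python
from h import *
W=lambda u,v:(100+u/5,155+v/5)
L=lambda u,v:np.array([110+(u-400)/4,230+v/4])
a=ray("top",*W(93,232),.016);b=ray("top",*W(163,239),.016);n=ray("top",*W(232,245),.011)
print("headend",a,"shoulder",b,"nose",n)
for x,y in((a,n),(b,n)):
    d=x-y; print("yaw of pin +y",np.degrees(np.arctan2(d[1],d[0])),np.linalg.norm(d[:2]))
print("scene nose",ray("scene",*L(668,257),.011), "headcentre", ray("scene",*L(590,318),.015))
```

```text
headend [0.50401694 0.39408273 0.016     ] shoulder [0.50077501 0.35646857 0.016     ] nose [0.49841674 0.32085159 0.011     ]
yaw of pin +y 85.62693804438385 0.0734449576451685
yaw of pin +y 86.2118647033134 0.035694970375103295
scene nose [0.49600656 0.32302419 0.011     ] headcentre [0.49925941 0.37629146 0.015     ]
```

Run:
```python
from h import *
go([.502,.376,.1],yaw(np.radians(86)))
print(ray("top",132*.64,403*.64,.03))
```

```text
shift [0.9155 0.1918 0.2328] turn [-0.0011 -0.0007  0.1496]
[0.35421413 0.47126544 0.03      ]
```

```bash
python3 -m crank '[[[0,0.9,0.185,0.05,0,0,0.15],[0,0.9,0.185,0.05,0,0,0.15],[0,0.9,0.185,0.05,0,0,0.15],[0,0.9,0.185,0.05,0,0,0.15],[0,0.9,0.185,0.05,0,0,0.15]]]'
python3 - <<'E'
from h import *
go([.502,.376,.1],yaw(np.radians(86)))
E
```

```text
t: 32.62
tool_pos: [0.4927, 0.2172, 0.2001]
orientation: [-2.293, -2.147, -0.0]
force: [1.4, 0.3, -0.3]
opening: 0.0468
gripper_force: 0.0
shift [ 0.318  -0.0021  0.2004] turn [-0.0001 -0.0002  0.0028]
```

```bash
python3 -m crank '[[[0,0.31,-0.002,0.05,0,0,0.003],[0,0.31,-0.002,0.15,0,0,0.003],[0,0.316,-0.002,0.2,0,0,0.003],[0,0.316,-0.002,0.2,0,0,0.003],[0,0.316,-0.002,0.2,0,0,0.003]]]'
python3 - <<'E'
from h import *
go([.502,.376,.005],yaw(np.radians(86)))
E
```

```text
t: 33.25
tool_pos: [0.5025, 0.3718, 0.1]
orientation: [-2.298, -2.142, 0.002]
force: [0.8, 0.1, 0.0]
opening: 0.047
gripper_force: 0.0
shift [ 0.0084 -0.0014  0.1901] turn [-0.0007  0.0006 -0.0003]
```

```bash
python3 -m crank '[[[0,0.007,0,0.09,0,0,0],[0,0.007,0,0.15,0,0,0],[0,0.007,0,0.178,0,0,0],[0,0.007,0,0.186,0,0,0],[0,0.007,0,0.188,0,0,0]]]'; python3 -m crank '[[[-1,0,0,0,0,0,0],[-1,0,0,0,0,0,0],[-1,0,0,0,0,0,0],[-1,0,0,0,0,0,0],[-1,0,0,0,0,0,0]]]' 45
```

```text
t: 33.88
tool_pos: [0.5053, 0.3751, 0.0082]
orientation: [2.301, 2.139, 0.004]
force: [0.8, -0.4, 0.4]
opening: 0.0468
gripper_force: 0.0
t: 34.5
tool_pos: [0.5044, 0.3749, 0.0068]
orientation: [2.3, 2.139, 0.001]
force: [-0.7, -1.0, 3.4]
opening: 0.0214
gripper_force: 45.0
```

```bash
python3 -m crank '[[[-1,0.02,0,-0.005,0,0,0],[-1,0.06,0,-0.02,0,0,0],[-1,0.06,0,-0.06,0,0,0],[-1,0.06,0,-0.09,0,0,0],[-1,0.06,0,-0.09,0,0,0]]]'; python3 g.py .538 .420 .052 P
```

```text
t: 35.12
tool_pos: [0.5077, 0.4051, 0.0539]
orientation: [2.3, 2.139, 0.006]
force: [-0.7, -0.3, -0.9]
opening: 0.0214
gripper_force: 45.0
shift [0.0341 0.0584 0.0041] turn [ 0.0022 -0.0012 -0.1552]
35.125 [0.5077 0.4051 0.0539] [-0.71 -0.28 -0.88] 0.021437881354508023 [ 0.59  0.38  1.5  -0.    1.25  0.67]
```

```bash
python3 -m crank '[[[-1,0.034,0.02,0.004,0,0,-0.1],[-1,0.034,0.058,0.004,0,0,-0.155],[-1,0.034,0.058,0.004,0,0,-0.155],[-1,0.034,0.058,0.004,0,0,-0.155],[-1,0.034,0.058,0.004,0,0,-0.155]]]'; python3 g.py .5409 .4029 .052 P;  python3 - <<'E'
from h import *
a=read_camera("top");b=read_camera("scene")
z=lambda im,x0,y0,x1,y1:cv2.resize(im[y0:y1,x0:x1],(400,400),interpolation=cv2.INTER_CUBIC)
cv2.imwrite("pics/c8.png",np.hstack([z(a,90,145,170,225),z(b,110,210,210,310)])[:,:,::-1])
E
```

```text
t: 35.75
tool_pos: [0.5356, 0.4192, 0.0491]
orientation: [-2.025, -2.402, 0.001]
force: [0.1, -1.3, -0.6]
opening: 0.0218
gripper_force: 45.0
shift [-0.0339  0.0049 -0.0059] turn [-0.0005  0.0001 -0.0008]
35.75 [0.5356 0.4192 0.0491] [ 0.06 -1.31 -0.62] 0.021830870247144637 [0.59 0.47 1.4  0.   1.28 0.42]
```

View pics/c8.png

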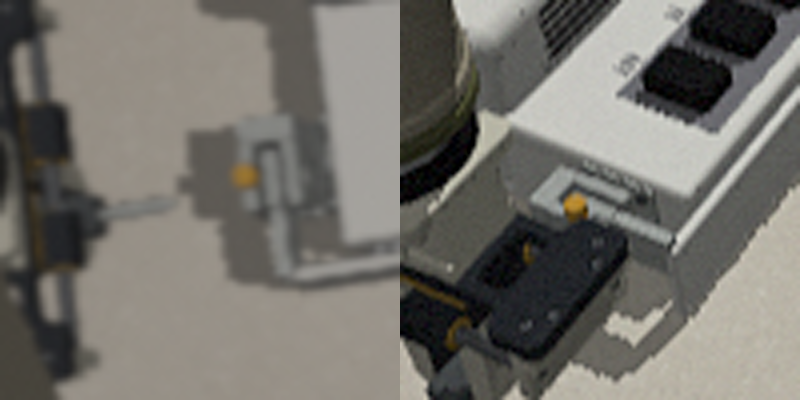

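```bash
python3 - <<'E'
from h import *
W=lambda u,v:np.array([90+u/5,145+v/5]); iW=lambda p:((p-[90,145])*5).round(1)
home=np.array([.5503,.3487,.056])
print("home head ctr",iW(proj("top",home)),"fork face",iW(proj("top",home-.017*ey)),"above .075",iW(proj("top",home-.022*ey+[0,0,.019])))
s=read_state(); t=s["tool_pos"]+[0,0,.0042]
for d in (0,-.017,-.035,-.057): print(d,iW(proj("top",t+d*ey)))
print(s["tool_pos"],R.from_rotvec(s["orientation"]).as_matrix().round(4).tolist())
T0=lambda p:(p-[115,70])*4.6
print("in topc: head",T0(proj("top",home)),"ball",T0(proj("top",home-.022*ey+[0,0,.019])))
print("scenec head",(proj("scene",home)-[80,140])*3.5,"ball",(proj("scene",home-.022*ey+[0,0,.019])-[80,140])*3.5)
E
python3 -m crank '[[[-1,-0.01,0.005,-0.006,0,0,0],[-1,-0.01,0.005,-0.006,0,0,0],[-1,-0.01,0.005,-0.006,0,0,0],[-1,-0.01,0.005,-0.006,0,0,0],[-1,-0.01,0.005,-0.006,0,0,0]]]'; python3 g.py .5409 .4029 .052 P
```

```text
home head ctr [208.2 187.7] fork face [240.7 182.6] above .075 [239.4 176.3]
0 [ 72.2 214.2]
-0.017 [104.7 209.1]
-0.035 [139.2 203.6]
-0.057 [181.3 197. ]
[0.53587328 0.41939903 0.049318  ] [[-0.1697, 0.9855, -0.0002], [0.9855, 0.1697, -0.0001], [-0.0001, -0.0003, -1.0]]
in topc: head [ 76.49983461 517.70838903] ball [105.21319157 507.17099023]
scenec head [234.41118786 477.98782153] ball [251.63746246 431.55577771]
t: 36.48
tool_pos: [0.5396, 0.4149, 0.0522]
orientation: [-2.024, -2.403, 0.0]
force: [0.2, -0.0, -1.0]
opening: 0.0218
gripper_force: 45.0
shift [-0.0241 -0.0015  0.0004] turn [-0.0001  0.     -0.0001]
36.475 [0.5396 0.4149 0.0522] [ 0.18 -0.03 -0.95] 0.021774854452309946 [0.58 0.47 1.39 0.   1.28 0.41]
```

```bash
python3 -m crank '[[[-1,-0.02,-0.001,0,0,0,0],[-1,-0.035,-0.001,0,0,0,0],[-1,-0.045,-0.001,0,0,0,0],[-1,-0.045,-0.001,0,0,0,0],[-1,-0.045,-0.001,0,0,0,0]]]'; python3 g.py .5503 .3487 .052 P
python3 - <<'E'
from h import *
a=read_camera("top")
cv2.imwrite("pics/c9.png",cv2.resize(a[160:205,95:150],(770,630),interpolation=cv2.INTER_CUBIC)[:600,:,::-1])
E
```

```text
t: 37.1
tool_pos: [0.5431, 0.3927, 0.0524]
orientation: [-2.024, -2.403, -0.0]
force: [-0.4, -0.0, -0.6]
opening: 0.0217
gripper_force: 45.0
shift [-0.0892 -0.0007  0.0009] turn [ 0.0001 -0.0001 -0.0002]
37.1 [0.5431 0.3927 0.0524] [-0.4  -0.03 -0.56] 0.021660610259024573 [0.55 0.44 1.43 0.   1.27 0.38]
```

View pics/c9.png

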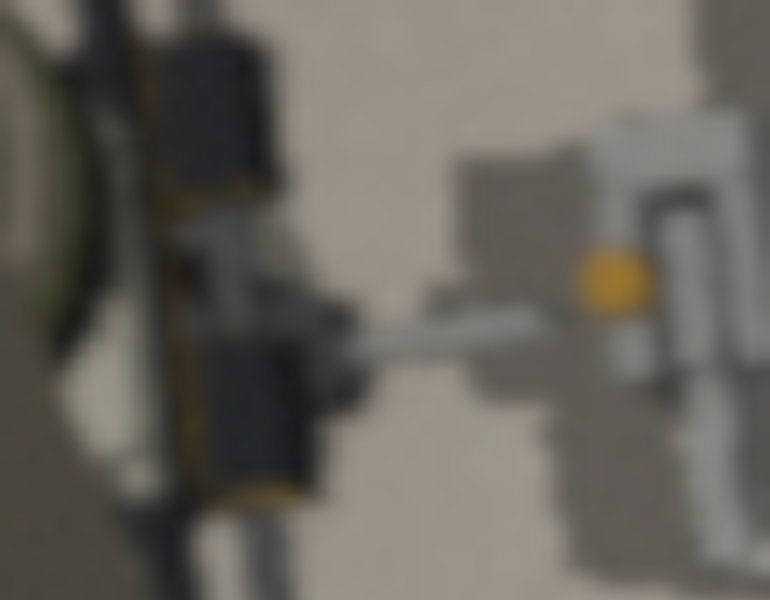

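The shank runs from (365,343) to its nose at (548,319), and the ball is at (617,283).

Run:
```python
from h import *
iW=lambda p:((p-[95,160])*14).round(1)
home=np.array([.5503,.3487,.056]); t=np.array([.5431,.3927,.0566])
for d in (-.017,-.025,-.04,-.057): print(d,iW(proj("top",t+d*ey)))
for z in(.056,.075,.078):print(z,iW(proj("top",home-.0215*ey+[0,0,z-.056])))
print("1mm along ex", iW(proj("top",t+.001*ex))-iW(proj("top",t)),"10mm up",iW(proj("top",t+[0,0,.01]))-iW(proj("top",t)))
```

```text
-0.017 [363.4 336.4]
-0.025 [406.4 329.7]
-0.04 [486.9 317. ]
-0.057 [578.2 302.6]
0.056 [628.2 297.5]
0.075 [597.5 284. ]
0.078 [592.5 281.8]
1mm along ex [-0.7 -5.3] 10mm up [-19.4  -6.5]
```

```bash
python3 -m crank '[[[-1,0,0.002,0,0,0,-0.01],[-1,-0.004,0.002,0,0,0,-0.01],[-1,-0.008,0.002,0,0,0,-0.01],[-1,-0.012,0.002,0,0,0,-0.01],[-1,-0.016,0.002,0,0,0,-0.01]]]';python3 -m crank '[[[-1,-0.003,0,0,0,0,0],[-1,-0.006,0,0,0,0,0],[-1,-0.009,0,0,0,0,0],[-1,-0.012,0,0,0,0,0],[-1,-0.012,0,0,0,0,0]]]'; python3 g.py .5503 .3487 .052 P
```

```text
t: 37.78
tool_pos: [0.5454, 0.3848, 0.0523]
orientation: [-2.005, -2.419, 0.0]
force: [-0.4, -0.1, -0.2]
opening: 0.0214
gripper_force: 45.0
t: 38.4
tool_pos: [0.5465, 0.3789, 0.0523]
orientation: [-2.005, -2.419, 0.0]
force: [1.0, -0.6, -0.9]
opening: 0.0215
gripper_force: 45.0
shift [-0.0608 -0.0037  0.0006] turn [-0.      0.      0.0098]
38.4 [0.5465 0.3789 0.0523] [ 1.03 -0.56 -0.86] 0.02152943563973471 [0.53 0.43 1.45 0.   1.27 0.34]
```

```bash
python3 -m crank '[[[-1,-0.005,0,0,0,0,0],[-1,-0.01,0,0,0,0,0],[-1,-0.015,0,0,0,0,0],[-1,-0.02,0,0,0,0,0],[-1,-0.02,0,0,0,0,0]]]'; python3 g.py .5503 .3487 .052 P
```

```text
t: 39.02
tool_pos: [0.548, 0.3694, 0.0519]
orientation: [-2.004, -2.418, 0.0]
force: [1.0, 2.4, -4.6]
opening: 0.0217
gripper_force: 45.0
shift [-0.0416 -0.0032 -0.0002] turn [-0.0003 -0.0003  0.01  ]
39.025 [0.548  0.3694 0.0519] [ 1.04  2.36 -4.55] 0.02174835528413666 [0.52 0.42 1.46 0.   1.26 0.33]
```

```bash
python3 -m crank '[[[-1,-0.005,-0.001,0.001,0,0,0.003],[-1,-0.01,-0.001,0.001,0,0,0.003],[-1,-0.015,-0.001,0.001,0,0,0.003],[-1,-0.02,-0.001,0.001,0,0,0.003],[-1,-0.02,-0.001,0.001,0,0,0.003]]]'; python3 g.py .5503 .3487 .052 P
```

```text
t: 39.65
tool_pos: [0.5499, 0.3582, 0.0516]
orientation: [2.01, 2.413, -0.002]
force: [0.7, -2.3, -5.0]
opening: 0.022
gripper_force: 45.0
shift [-0.0189 -0.0026 -0.0007] turn [-0.0002  0.0009  0.0067]
39.65 [0.5499 0.3582 0.0516] [ 0.69 -2.25 -4.96] 0.022011185901891384 [ 0.5   0.41  1.47 -0.    1.26  0.32]
```

```bash
python3 -m crank '[[[-1,-0.003,0,0.001,0,0,0],[-1,-0.006,0,0.001,0,0,0],[-1,-0.009,0,0.001,0,0,0],[-1,-0.012,0,0.001,0,0,0],[-1,-0.012,0,0.001,0,0,0]]]'; python3 g.py .5503 .3487 .052 P
```

```text
t: 40.28
tool_pos: [0.5508, 0.353, 0.0513]
orientation: [2.01, 2.414, -0.001]
force: [-1.7, 0.6, -4.8]
opening: 0.0218
gripper_force: 45.0
shift [-0.0082 -0.0025 -0.0015] turn [-0.0001  0.0004  0.0069]
40.275 [0.5508 0.353  0.0513] [-1.75  0.59 -4.78] 0.021810834994571017 [ 0.49  0.4   1.48 -0.    1.26  0.31]
```

```bash
python3 -m crank '[[[-1,-0.003,0,0,0,0,0],[-1,-0.006,0,0,0,0,0],[-1,-0.009,0,0,0,0,0],[-1,-0.012,0,0,0,0,0],[-1,-0.012,0,0,0,0,0]]]'; python3 g.py .5503 .3487 .052 P
```

```text
t: 40.9
tool_pos: [0.552, 0.347, 0.0513]
orientation: [2.01, 2.414, -0.001]
force: [-2.1, 1.6, -4.0]
opening: 0.0214
gripper_force: 45.0
shift [ 0.004  -0.0026 -0.0015] turn [-0.0001  0.0004  0.0068]
40.9 [0.552  0.347  0.0513] [-2.08  1.59 -4.02] 0.021402168795446166 [ 0.48  0.4   1.49 -0.    1.26  0.3 ]
```

```bash
python3 -m crank '[[[-1,-0.003,0,0,0,0,0],[-1,-0.006,0,0,0,0,0],[-1,-0.009,0,0,0,0,0],[-1,-0.012,0,0,0,0,0],[-1,-0.012,0,0,0,0,0]]]'; python3 g.py .5503 .3487 .052 P
```

```text
t: 41.52
tool_pos: [0.553, 0.3418, 0.0514]
orientation: [-2.01, -2.414, -0.001]
force: [-1.3, 4.7, -4.8]
opening: 0.0216
gripper_force: 45.0
shift [ 0.0146 -0.0028 -0.0012] turn [ 0.0001 -0.0003  0.0068]
41.525 [0.553  0.3418 0.0514] [-1.32  4.66 -4.78] 0.02155619637429514 [0.47 0.39 1.49 0.   1.25 0.29]
```

```bash
python3 -m crank '[[[-1,-0.001,0,0,0,0,0],[-1,-0.002,0,0,0,0,0],[-1,-0.003,0,0,0,0,0],[-1,-0.004,0,0,0,0,0],[-1,-0.004,0,0,0,0,0]]]'
python3 - <<'E'
from h import *
a=read_camera("top");b=read_camera("scene")
z=lambda im,x0,y0,x1,y1:cv2.resize(im[y0:y1,x0:x1],(400,400),interpolation=cv2.INTER_CUBIC)
cv2.imwrite("pics/c10.png",np.hstack([z(a,105,160,155,210),z(b,125,235,185,295)])[:,:,::-1])
E
```

```text
t: 42.15
tool_pos: [0.553, 0.3417, 0.0515]
orientation: [-2.009, -2.413, -0.004]
force: [-3.1, 11.1, -5.4]
opening: 0.0215
gripper_force: 45.0
```

```bash
python3 -m crank '[[[-1,-0.002,0,0,0,0,0],[-1,-0.004,0,0,0,0,0],[-1,-0.006,0,0,0,0,0],[-1,-0.006,0,0,0,0,0],[-1,-0.006,0,0,0,0,0]]]'; python3 -c "
from h import *
s=read_state();print(s['tool_pos'],s['force'],s['wrist_torque'],s['opening'])"
```

```text
t: 42.88
tool_pos: [0.553, 0.3416, 0.0516]
orientation: [-2.006, -2.412, -0.009]
force: [-3.1, 24.7, -9.7]
opening: 0.0216
gripper_force: 45.0
[0.55302671 0.34157191 0.05155847] [-3.06017688 24.67742287 -9.74166917] [ 4.23962642  0.45501745 -0.16707691] 0.021568765386738138
```

```bash
python3 -m crank '[[[-1,0.009,0,0,0,0,0],[0,0.009,0,0,0,0,0],[0,0.009,0,0,0,0,0],[0,0.009,0,-0.05,0,0,0],[0,0.009,0,-0.15,0,0,0]]]'; python3 -m crank '[[[-1,0.3,-0.2,-0.3,0,0,0],[-1,0.3,-0.2,-0.3,0,0,0],[-1,0.3,-0.2,-0.3,0,0,0],[-1,0.3,-0.2,-0.3,0,0,0],[-1,0.3,-0.2,-0.3,0,0,0]]]' 20
python3 - <<'E'
from h import *
a=read_camera("top");b=read_camera("scene")
z=lambda im,x0,y0,x1,y1:cv2.resize(im[y0:y1,x0:x1],(400,400),interpolation=cv2.INTER_CUBIC)
cv2.imwrite("pics/c11.png",np.vstack([np.hstack([z(a,115,155,155,195),z(b,120,220,200,300)]),cv2.resize(a[140:215,115:275],(800,200),interpolation=cv2.INTER_CUBIC)])[:,:,::-1])
E
```

```text
t: 43.5
tool_pos: [0.5518, 0.3394, 0.1245]
orientation: [-2.011, -2.412, 0.008]
force: [0.8, 0.7, -0.4]
opening: 0.0465
gripper_force: 0.0
t: 44.12
tool_pos: [0.4274, 0.4731, 0.2809]
orientation: [2.007, 2.416, 0.011]
force: [-0.6, 0.3, 0.4]
opening: 0.002
gripper_force: 0.0
```

View pics/c11.png

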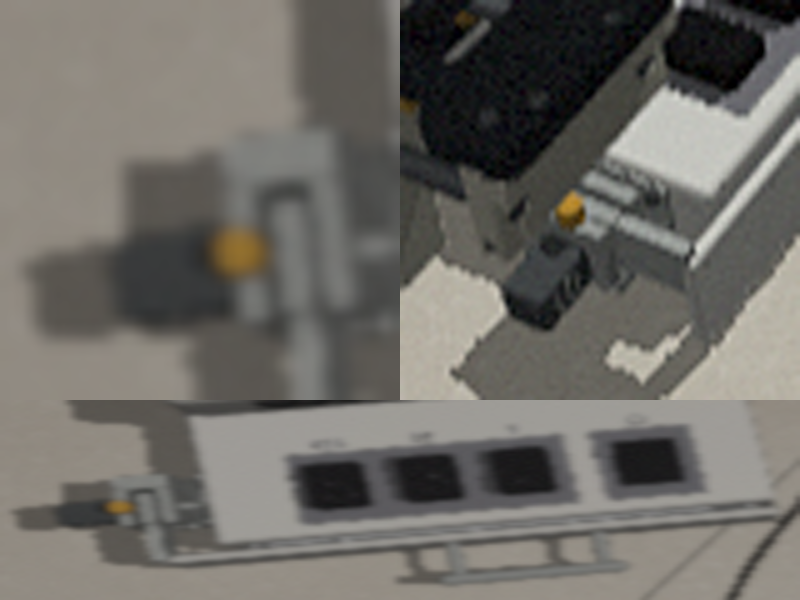

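The pin sits in the fork with its head against the ear (left edge at pixel column 127, as at the start) and the drawer is shut. I'll confirm this numerically against the first picture.

Run:
```python
from h import *
a=read_camera("top").mean(2)
o=cv2.imread("pics/top2.png").mean(2); n=cv2.resize(a[70:215,115:285],(o.shape[1],o.shape[0]),interpolation=cv2.INTER_CUBIC)
print(o[505:530,30:130:5].mean(0).round());print(n[505:530,30:130:5].mean(0).round())
o=o[480:560,30:115];n=n[480:560,30:115]
print(cv2.phaseCorrelate(np.float32(o),np.float32(n)))
h=read_state();go([.592,.1183,.15],K)
```

```text
[ 95.  94.  94.  89.  77.  65.  61.  60.  61.  61.  61.  60.  55.  57.
  67.  82.  99. 106.  96.  89.]
[ 89.  89.  87.  83.  74.  62.  57.  58.  57.  57.  57.  56.  52.  54.
  64.  78.  93. 101.  91.  85.]
((-0.018628780484910124, -0.04413666152539264), 0.9020313835144043)
shift [-0.7494  0.1959  0.2514] turn [4.0000e-04 1.0000e-03 1.0064e+00]
```

The pin agrees with its starting position to well under 0.1 mm, so it is home. Next is the speed key beside STOP.

```bash
python3 -m crank '[[[-1,-0.75,0.196,0.1,0,0,1],[-1,-0.75,0.196,0.1,0,0,1],[-1,-0.75,0.196,0.1,0,0,1],[-1,-0.75,0.196,0.1,0,0,1],[-1,-0.75,0.196,0.1,0,0,1]]]'; python3 g.py .592 .1183 .15 K
```

```text
t: 44.9
tool_pos: [0.5591, 0.1859, 0.2342]
orientation: [-2.889, -1.233, 0.004]
force: [1.0, 0.9, -0.4]
opening: 0.0005
gripper_force: 0.0
shift [-0.0517  0.1412  0.1684] turn [-1.000e-04  1.700e-03  4.047e-01]
44.9 [0.5591 0.1859 0.2342] [ 0.97  0.92 -0.4 ] 0.000462966722120211 [ 0.23  0.1   1.49 -0.    1.55  1.  ]
```

```bash
python3 -m crank '[[[-1,-0.052,0.141,0.168,0,0,0.404],[-1,-0.052,0.141,0.168,0,0,0.404],[-1,-0.052,0.141,0.168,0,0,0.404],[-1,-0.052,0.141,0.168,0,0,0.404],[-1,-0.052,0.141,0.168,0,0,0.404]]]'; python3 g.py .592 .1183 .083 K
```

```text
t: 45.52
tool_pos: [0.5916, 0.1207, 0.1505]
orientation: [3.129, 0.281, -0.005]
force: [0.3, -0.0, 0.0]
opening: 0.0007
gripper_force: 0.0
shift [0.0003 0.0048 0.1349] turn [0.0001 0.0019 0.005 ]
45.525 [0.5916 0.1207 0.1505] [ 0.31 -0.03  0.02] 0.000677729620636841 [ 0.12  0.18  1.55 -0.    1.41  1.51]
```

```bash
python3 -m crank '[[[-1,0,0.004,0.06,0,0,0.004],[-1,0,0.004,0.12,0,0,0.004],[-1,0,0.004,0.132,0,0,0.004],[-1,0,0.004,0.135,0,0,0.004],[-1,0,0.004,0.138,0,0,0.004]]]'; python3 -m crank '[[[-1,0,0,0.004,0,0,0],[-1,0,0,0.008,0,0,0],[-1,0,0,0.012,0,0,0],[-1,0,0,0.016,0,0,0],[-1,0,0,0.02,0,0,0]]]';  python3 -m crank '[[[-1,0,0,0.002,0,0,0],[-1,0,0,0.004,0,0,0],[-1,0,0,0.006,0,0,0],[-1,0,0,0.008,0,0,0],[-1,0,0,0.01,0,0,0]]]'
```

```text
t: 46.15
tool_pos: [0.5938, 0.1206, 0.0848]
orientation: [-3.13, -0.274, -0.004]
force: [0.3, 0.8, 0.4]
opening: 0.0003
gripper_force: 0.0
t: 46.78
tool_pos: [0.5931, 0.1206, 0.0735]
orientation: [-3.13, -0.273, -0.001]
force: [2.6, -0.8, 2.2]
opening: -0.0
gripper_force: 1.0
t: 47.4
tool_pos: [0.5925, 0.1206, 0.0694]
orientation: [3.13, 0.274, -0.001]
force: [-8.3, -0.6, 16.2]
opening: 0.0005
gripper_force: 8.4
```

```bash
python3 -m crank '[[[-1,0,0,0.003,0,0,0],[-1,0,0,0.003,0,0,0],[-1,0,0,-0.02,0,0,0],[-1,0,0,-0.1,0,0,0],[-1,0,0,-0.25,0,0,0]]]'; python3 -m crank '[[[-1,-0.3,0.45,-0.2,0,0,0],[-1,-0.3,0.45,-0.2,0,0,0],[-1,-0.3,0.45,-0.2,0,0,0],[-1,-0.3,0.45,-0.2,0,0,0],[-1,-0.3,0.45,-0.2,0,0,0]]]'
python3 - <<'E'
from h import *
a=read_camera("top"); n=cv2.resize(a[70:215,115:285],None,fx=4.6,fy=4.6,interpolation=cv2.INTER_CUBIC).mean(2)
o=cv2.imread("pics/topc.png").mean(2);m=cv2.imread("pics/top2.png").mean(2)
for nm,(x0,x1) in {"L":(270,355),"M":(357,437),"I":(440,525),"STOP":(548,645)}.items():
    s=np.s_[375:535,x0:x1]; print(nm,"vs start",np.abs(n[s]-o[s]).mean().round(2),"vs stopped",np.abs(n[s]-m[s]).mean().round(2))
for nm,s in {"pin":np.s_[480:560,30:115],"drawer":np.s_[560:660,350:600]}.items(): print(nm,cv2.phaseCorrelate(np.float32(o[s]),np.float32(n[s])))
d=n[::12,::12]-o[::12,::12]
t0=cv2.resize(cv2.imread("pics/top0.png"),(512,384),interpolation=cv2.INTER_AREA).mean(2); g=a.mean(2)
print("basket dark-brown px", [int(((x[230:282,330:396,0].astype(int)-x[230:282,330:396,2])>35).sum()) for x in (a,cv2.resize(cv2.imread("pics/top0.png"),(512,384),interpolation=cv2.INTER_AREA)[:,:,::-1])])
print(read_state()["force"])
E
```

```text
t: 48.02
tool_pos: [0.5904, 0.1203, 0.1788]
orientation: [3.129, 0.273, -0.01]
force: [1.5, 1.3, 0.7]
opening: 0.0007
gripper_force: 0.0
t: 48.65
tool_pos: [0.483, -0.1292, 0.282]
orientation: [3.129, 0.271, 0.001]
force: [0.4, -0.3, 0.2]
opening: 0.0006
gripper_force: 0.0
L vs start 10.99 vs stopped 10.03
M vs start 10.44 vs stopped 9.58
I vs start 8.51 vs stopped 10.72
STOP vs start 8.68 vs stopped 8.66
pin ((9.823332623554279, -0.327887596847809), 0.1898729850186242)
drawer ((-0.606854020649024, -8.77211505388832), 0.06487497955322266)
basket dark-brown px [287, 39]
[ 0.41641347 -2.61672449  1.39403097]
```

The arm's shadow spoils this comparison, so I'll back off towards the start pose.

```bash
python3 -m crank '[[[-1,-0.55,0.6,0,0,0,0],[-1,-0.55,0.6,0,0,0,0],[-1,-0.55,0.6,0,0,0,0],[-1,-0.55,0.6,0,0,0,0],[-1,-0.55,0.6,0,0,0,0]]]'; python3 -m crank '[[[-1,-0.14,0.3,0.1,0,0,0],[-1,-0.14,0.3,0.1,0,0,0],[-1,-0.14,0.3,0.1,0,0,0],[-1,-0.14,0.3,0.1,0,0,0],[-1,-0.14,0.3,0.1,0,0,0]]]'
python3 - <<'E'
from h import *
a=read_camera("top"); n=cv2.resize(a[70:215,115:285],None,fx=4.6,fy=4.6,interpolation=cv2.INTER_CUBIC).mean(2)
o=cv2.imread("pics/topc.png").mean(2);m=cv2.imread("pics/top2.png").mean(2)
for nm,(x0,x1) in {"L":(270,355),"M":(357,437),"I":(440,525),"STOP":(548,645)}.items():
    s=np.s_[375:535,x0:x1]; print(nm,"vs start",np.abs(n[s]-o[s]).mean().round(2),"vs stopped",np.abs(n[s]-m[s]).mean().round(2))
for nm,s in {"pin":np.s_[480:560,30:115],"drawer":np.s_[560:660,350:600]}.items(): print(nm,cv2.phaseCorrelate(np.float32(o[s]),np.float32(n[s])))
t0=cv2.resize(cv2.imread("pics/top0.png"),(512,384),interpolation=cv2.INTER_AREA)[:,:,::-1]
for nm,(u,v) in {"pot":(328,200),"cup":(369,184),"stick":(317,150),"basket":(363,255)}.items():
    s=np.s_[v-18:v+18,u-20:u+20]; print(nm,np.abs(a[s].astype(int)-t0[s]).mean().round(1))
b=a[225:285,325:400].astype(int); q=(b[...,0]-b[...,2]>25)
k,l,st,c=cv2.connectedComponentsWithStats(q.astype(np.uint8)); print([(st[i,4],(c[i]+[325,225]).round(),ray("top",*(c[i]+[325,225]),.02)[:2].round(3)) for i in range(1,k) if st[i,4]>8])
E
```

```text
t: 49.32
tool_pos: [0.3147, -0.3917, 0.2806]
orientation: [-3.129, -0.274, -0.0]
force: [0.9, -0.3, 0.6]
opening: 0.0005
gripper_force: 0.0
t: 49.95
tool_pos: [0.2733, -0.5498, 0.2303]
orientation: [-3.128, -0.273, 0.0]
force: [-0.2, 0.2, -0.4]
opening: 0.0003
gripper_force: 0.0
L vs start 1.36 vs stopped 0.64
M vs start 1.33 vs stopped 0.67
I vs start 1.55 vs stopped 4.42
STOP vs start 2.39 vs stopped 4.92
pin ((-0.008227596972602669, -0.00725362385279027), 0.9122131355603535)
drawer ((0.002478284364556771, 0.2475075838323164), 0.6774961094665527)
pot 1.9
cup 1.5
stick 1.8
basket 8.9
[(np.int32(78), array([374., 241.]), array([ 0.408, -0.285])), (np.int32(259), array([347., 253.]), array([ 0.376, -0.214])), (np.int32(23), array([398., 265.]), array([ 0.346, -0.347])), (np.int32(37), array([382., 283.]), array([ 0.3  , -0.304]))]
```

```bash
python3 -c "
from plant import close_job
print(close_job())"
```

```text
the job is handed in; nothing more can be done
None
```

The job is handed in: the three pegs I could see are in the basket, the drawer is shut with the pin fully home, and the blower is running again on the key next to STOP, the one latched at the start.

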